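# Clamp a silver blank in the bench screw press

## Robot

A 6-joint arm with a two-finger parallel gripper is mounted at the origin on the work surface. World frame = base frame: x ahead of the robot, y to its left, z up, the work surface at z = 0. Lengths are in m, angles in rad, forces in N, time in s.
With the tool pointing down it reaches from about 0.3 to 0.875 m from the base axis. Payload 6.4 kg.
Tool frame: the origin (TCP) lies between the finger pads; the fingertips stand ctrl.tip_reach ahead of it and the grasp point (between the pads) lies 11 mm behind it (ctrl.tip_reach is the distance from the TCP to the fingertips, in m); z points along the fingers, x is the direction in which the jaws open and shut, and the axes are right-handed (so a half turn about z gives the same grasp; the last joint's range is limited). The gripper opens to 85 mm and grips with 20 to 120 N. Pads are 22 mm wide; open, the fingers measure 114 mm over their backs; the gripper's body (76 mm by 85 mm) begins 54 mm behind the grasp point. The pads swing forward as they close: fully open they stand 13 mm farther back than shut.
Start: joints at [0.987, 0.181, 1.607, -0, 1.354, -0.206], TCP at [0.212, 0.534, 0.217] pointing down, gripper open.
Joint ranges: [-2.99, 2.99], [-0.89, 2.07], [0.3, 2.58], [-1.14, 4.28], [0, 2.63], [-3.12, 3.12]. Speed limits (rad/s): [2.57, 2.57, 3.01, 3.14, 3.14, 3.14].

## Interface

Orientations are given as a unit quaternion [w, x, y, z].
In Python, from bench import telemetry, viewer, ticket, nets, ctrl gives the robot as it stands.
- The arm moves only by the tool step_arm, never from a script. Its argument "plan" is a list of rows, each a list of 2 entries, a list of its own where there are three numbers: the shift along the tool's x, y, z in m, then the turn, a rotation vector about the tool's x, y, z in degrees. A call has 1 to 5 rows; each row is the pose to reach, as a shift and turn from the pose commanded when the call began, along the tool's axes at that moment; what a row does not reach only later rows make up. A row lasts 1/10 s, in which the tool goes at most 50 mm and 8.59 degrees, less where a joint would pass 70% of its speed; a pose out of reach is approached as far as the arm can. A call with a gripper value outside its range is refused whole. "fingers" is the opening in per cent of the stroke, from 0 (shut) to 100 (fully open), set as the call begins (left out, the last holds). The fingers move at their own pace and stop on an object; the grip force is fixed at half the most. Time passes only in rows, so rows that repeat a pose let the fingers close. It gives the time, the measured TCP pose, the force and the opening at its end, in the units of the state.
- telemetry.get_obs(): the state, without advancing time (a new reading comes with each control period).
- viewer.camera(name): name is "scene" or "side" or "wrist"; returns the picture (384x512x3 uint8, red, green, blue); there is no depth.
- viewer.get_calibration(name): a dict with "K" (3x3 intrinsics, pixels), "origin" and "orientation" of the camera in the world. Camera axes: x right, y up, looking along -z (the intrinsics and any distortion apply to the point x, -y, -z); pixel columns grow to the right and rows downward; lengths in m; the calibration is good to about 2 mm. A picture is of the moment at which its call begins: read the wrist's pose just before it. get_calibration takes no time and is no camera call; for the wrist camera it gives the pose at the moment of the call.
- ticket.hand_in(): hands the job in, once; it reports no verdict.
Trained networks look in the newest picture that a camera, given by its name, has taken for a name from the list of things; names that differ only in an ending like _2 or _b are one class to them, and where a whole thing is asked for, a point or a joint stands for the part that bears it (a point fixed in the world has none). Each returns a list of dicts, best first, with "score" (0 to 1); they miss things now and then, are a little off and sometimes report something else, mostly with a low value. They report only what shows in the picture. A call takes as long as a camera call. They do not tell look-alikes from the thing itself.
- nets.boxes_of(thing, camera): "extent" ([left, top, right, bottom] in pixels, round what is visible of it).
The state is a dict: "time_s": time; "q": joint angles; "dq": joint speeds; "joint_efforts": joint torques, N m; "eef_pos": TCP position; "eef_rot": TCP orientation; "wrist_force": force on the tool from outside, world axes, zero at the start; "torque": the same for the moment, N m; "opening": opening from 0.0 (shut) to 1.0 (fully open).
Only numpy, scipy, OpenCV 4.12 (cv2) and the standard library are available. Lean on these libraries where they do the work, as an engineer would, in place of code of your own. Each camera call takes 0.05 s, during which the arm holds its last target.

## Task

Slide the silver blank along the feed bed of the bench press until it is fully home against the brass stop, then screw the press foot down onto it by turning the T-handle clockwise, half turn after half turn, taking the bar by alternate ends. Stop and let go when the blank is firmly clamped, going by the feel of the handle: the silver is soft, so do not overtighten. Leave the other things on the bench where they are.

Things in the scene. Friction and masses are not known exactly. Their poses are not given: they have to be found in the camera images.
- press: dark iron bench screw press, fixed, turned up to 0.35 rad. Origin: on the bench, under the vertical screw axis; z up; +y points out of its mouth along the feed bed (to the robot's left). Base plate 150 mm in x, y -70 to +170 mm, 30 mm high. Two 20 mm columns at x = +-55 mm carry an iron bridge: 140 mm in x, 50 mm in y, z 150 to 180 mm
- nut (a point): top centre of the 36 mm wide brass screw nut on the bridge, on the screw axis, 200 mm above the bench; the column nuts beside it reach 186 mm. The T-handle's bar is 25 mm higher
- stop (a point): centre of the face of the brass stop block across the bed, at y = -35 mm in the press's frame, 72 mm above the bench; the block's top is at 84 mm. The blank's inner end must come to rest against it
- home_end (a point): fixed point on the centre line of the bed, at y = +145 mm in the press's frame, 64 mm up: where the tail of the blank lies when it is fully home. Axes as the press's. The steel bed is 50 mm wide, y -45 to +170 mm, top at 60 mm, with two brass rails 4 mm high forming a 25 mm wide channel along y
- blank: loose bright silver bar, 22 mm (x) by 180 mm (y) by 8 mm thick, about 0.33 kg, lying flat in the channel of the feed bed with 1.5 mm play each side; origin at the centre of its underside; its +y points out of the press. At the start it is 30 to 60 mm short of the stop
- blank_tail (a point): centre of the outer (+y) end face of the silver blank, 4 mm above the bed; push here, towards the press's -y; it slides with about 2 N
- foot: round pressing foot, 32 mm wide, reddish fibre face, below the 22 mm ram on the screw axis; origin at the centre of its underside. One clockwise turn lowers it 24 mm (steep thread); it starts 13 to 24 mm above the blank's top. After it touches, the worn ram has 0 to 2.5 mm of lost motion (unknown, under 15 N); then a stiff spring: the force climbs steeply within a fraction of a radian
- handle: T-handle on top of the press: round steel cross-bar, 14 mm thick, free to grip from 16 to 64 mm from the axis on both sides. Origin on the screw axis at the bar's centre line, 225 mm above the bench; x along the bar to the brass ball; z up. Turns at constant height and stays where it is left, clamp included. CLOCKWISE from above lowers the foot. Needs 1.2 to 2.2 half turns
- brass_end (a point): centre of the 22 mm brass ball on one end of the T-handle's bar, 75 mm from the screw axis, 225 mm above the bench. The handle runs with a constant friction of 0.45 N m while the foot is free; with the foot on the blank it takes 0.0038 N m more for each newton on the blank
- black_end (a point): centre of the 22 mm black ball on the bar's other end, 75 mm from the axis, 225 mm up. Firmly clamped: about 0.70 N m in all at the handle (0.25 above free running, 65 N on the blank); 0.62 to 0.81 N m will do; near 0.88 N m the silver is bruised. These are torques while turning: at a standstill friction carries part, so compare readings taken in the same way and watch the rise
- hammer: loose planishing hammer, 260 mm long, lying flat on the right side of the bench; origin at its underside. A bystander: leave it where it is
- mallet: loose wooden mallet, head 60 mm diameter by 100 mm, lying at the far right; a bystander
- brush_pot: loose empty blue ceramic pot, 72 mm wide, 90 mm high, standing beyond the press; origin at centre of its underside; a bystander
- flux_jar: loose amber glass jar, 68 mm wide, 85 mm high, standing beyond the press; origin at centre of its underside; a bystander
- offcut_tray: loose dark wooden tray, 130 x 180 x 30 mm, at the left; a bystander
- spare_bar: loose copper bar, 22 x 140 x 8 mm, lying on the bench at the near right; a bystander, not the blank
- mandrel: loose upright tapered steel ring mandrel on a 70 mm disc, 190 mm high, far left; a bystander
Things that resemble listed ones, but are neither listed nor needed, are in the scene too. What is meant by the blank is not turquoise, and is the larger of those in its own colour.

How it is judged:
On the way, in this order (a step that is already met when the one before it is completed fails the run):
1. the silver blank is fully home against the stop, the foot not yet on it (y of blank_tail in the frame of home_end between -0.004 and 0.003 m and z of blank in the frame of press between 0.056 and 0.064 m and angle between the y axis of blank and the y axis of press, either way round below 0.06 rad and x of blank in the frame of press between -0.006 and 0.006 m and contact force between foot and blank below 1 N), for 0.1 s.
2. the foot clamps the blank firmly (y of blank_tail in the frame of home_end between -0.004 and 0.003 m and z of blank in the frame of press between 0.056 and 0.064 m and angle between the y axis of blank and the y axis of press, either way round below 0.06 rad and x of blank in the frame of press between -0.006 and 0.006 m and contact force between foot and blank above 45 N), for 0.2 s.
At the end, for the whole second after the job is handed in: The blank lies flat in the channel, its tail within 3 mm outward (4 mm inward) of the home point and its centre line within 6 mm and 0.06 rad of the bed's; the foot presses on it with 45 to 95 N; the handle (under 0.05 rad/s) and the blank (under 10 mm/s) are at rest (all of step 2 and contact force between foot and blank below 95 N and angular speed of handle below 0.05 rad/s and linear speed of blank below 0.01 m/s); the robot touches nothing.
It fails at once if the silver is bruised: foot force on the blank above 115 N (contact force between foot and blank above 115 N).
It fails at once if a bystander is moved by more than 30 mm (distance of any of hammer, mallet, brush_pot, flux_jar, offcut_tray, spare_bar, mandrel from where it was at the start of the episode above 0.03 m).
It also fails if it takes over 72 s, if anything falls off the work surface, if the arm or the gripper's body presses on something with over 40 N, if the wrist force passes 120 N, or if a joint passes its speed limit or range.

## Working session

There is one attempt and no reset: what is moved stays moved. The work goes in short steps, Python scripts to look and compute and a tool call to move; the robot and the scene stay as the last step left them, time stands still between calls to the robot, and variables do not carry over. Pictures are saved under pics/ and viewed, and the job is handed in when it is done.

Besides the shell and the picture viewer there is one more tool, called after "Request:" as a command line: name --argument value ..., lists and objects as JSON in quotes. step_arm: Moves the arm, as the interface text tells. Its arguments: {"type":"object","properties":{"plan":{"type":"array"},"fingers":{"type":"number"}},"required":["plan"]}

```bash
ls; mkdir -p pics
python3 - <<'E'
from bench import telemetry, viewer, ticket, nets, ctrl
import cv2
print(ctrl.tip_reach, dir(ctrl))
for k,v in telemetry.get_obs().items(): print(k,v)
for c in ("scene","side","wrist"):
    im=viewer.camera(c); cv2.imwrite(f"pics/{c}0.png",im[:,:,::-1]); print(c,viewer.get_calibration(c))
    if c!="wrist":
        for t in ("press","blank","handle","brass_end","black_end","nut","blank_tail"):
            print(c,t,[( [round(x) for x in d["extent"]],round(d["score"],2)) for d in nets.boxes_of(t,c)[:3]])
E
```

```text
pics
0.008 ['MotionError', '__class__', '__delattr__', '__dict__', '__dir__', '__doc__', '__eq__', '__format__', '__ge__', '__getattribute__', '__getstate__', '__gt__', '__hash__', '__init__', '__init_subclass__', '__le__', '__lt__', '__module__', '__ne__', '__new__', '__reduce__', '__reduce_ex__', '__repr__', '__setattr__', '__sizeof__', '__str__', '__subclasshook__', '__weakref__', 'tip_reach']
time_s 0.0
q [ 9.86675604e-01  1.81529077e-01  1.60804887e+00  1.81308390e-05
  1.35378573e+00 -2.06280922e-01]
dq [ 0.00113529 -0.0010353   0.00142915 -0.00135533 -0.00081195 -0.00074644]
joint_efforts [-3.16303940e-04 -4.44860387e+01 -3.51343524e+01 -4.52304466e-04
  9.01541964e-03 -3.90405148e-05]
eef_pos [0.21175965 0.53394983 0.21567116]
eef_rot [ 3.28636035e-04  8.27319791e-01  5.61730521e-01 -8.22315328e-04]
wrist_force [-0.30640789  0.16116253  0.45919158]
torque [-0.0058759  -0.02110952 -0.02499432]
opening 1.0021681856072366
scene {'K': array([[390.0873281 ,   0.        , 254.40199513],
       [  0.        , 390.0873281 , 193.25734002],
       [  0.        ,   0.        ,   1.     
[... 889 characters left out ...]
nk [([123, 221, 180, 232], 0.9), ([111, 171, 167, 210], 0.52), ([200, 194, 242, 213], 0.5)]
side handle [([232, 161, 281, 179], 0.79)]
side brass_end [([232, 160, 278, 180], 0.64)]
side black_end [([229, 157, 280, 181], 0.54), ([200, 195, 240, 211], 0.18)]
side nut [([199, 161, 280, 248], 0.73)]
side blank_tail [([124, 222, 182, 234], 0.86), ([193, 188, 228, 192], 0.7), ([183, 128, 198, 179], 0.63)]
wrist {'K': array([[293.71901634,   0.        , 249.8050075 ],
       [  0.        , 293.71901634, 191.0704719 ],
       [  0.        ,   0.        ,   1.        ]]), 'origin': array([0.13600641, 0.56572164, 0.3739367 ]), 'orientation': array([ 0.81680103, -0.1324357 , -0.08952305,  0.55433067])}
```

Run:
```python
import cv2
im=cv2.imread("pics/scene0.png"); cv2.imwrite("pics/s1.png",cv2.resize(im[150:270,190:350],None,fx=5,fy=5,interpolation=cv2.INTER_CUBIC))
im=cv2.imread("pics/side0.png"); cv2.imwrite("pics/d1.png",cv2.resize(im[140:260,150:310],None,fx=5,fy=5,interpolation=cv2.INTER_CUBIC))
```

```text
(no output)
```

View pics/scene0.png

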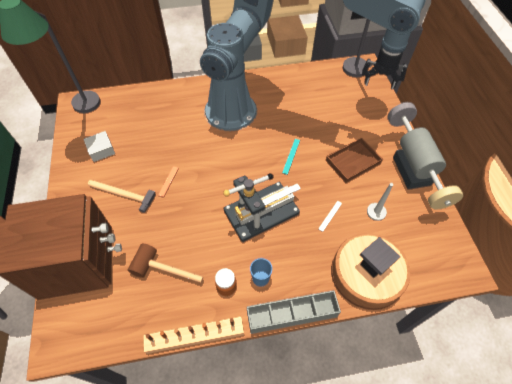

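View pics/side0.png

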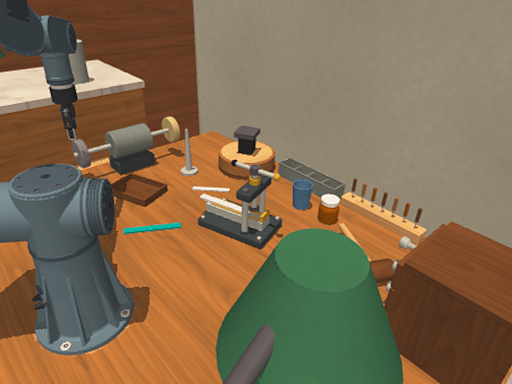

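View pics/wrist0.png

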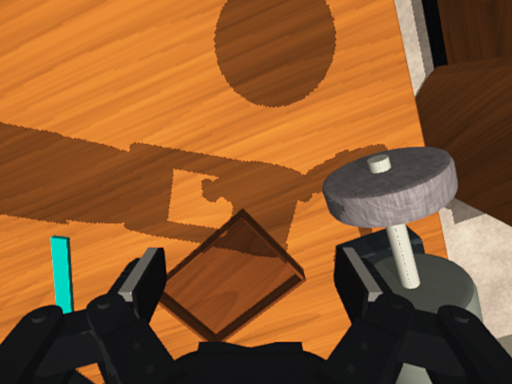

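```bash
ls pics
```

```text
d1.png
s1.png
scene0.png
side0.png
wrist0.png
```

View pics/s1.png

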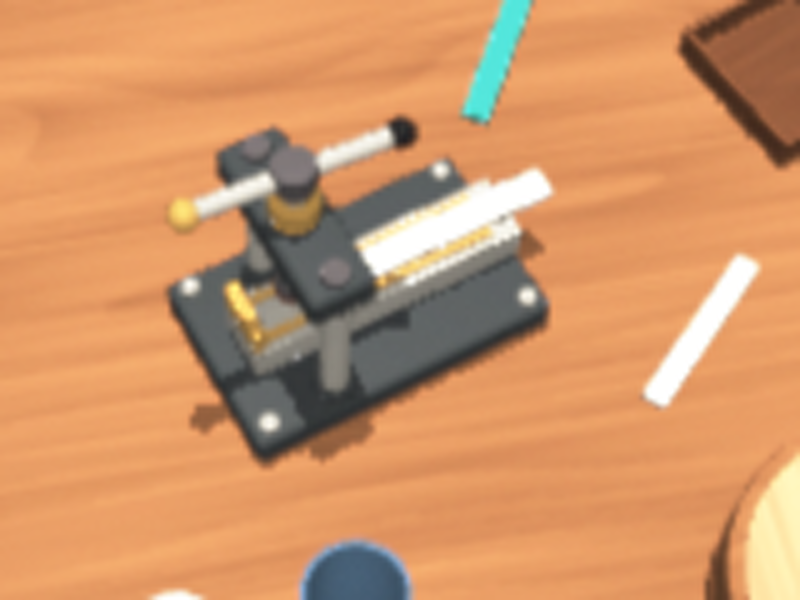

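View pics/d1.png

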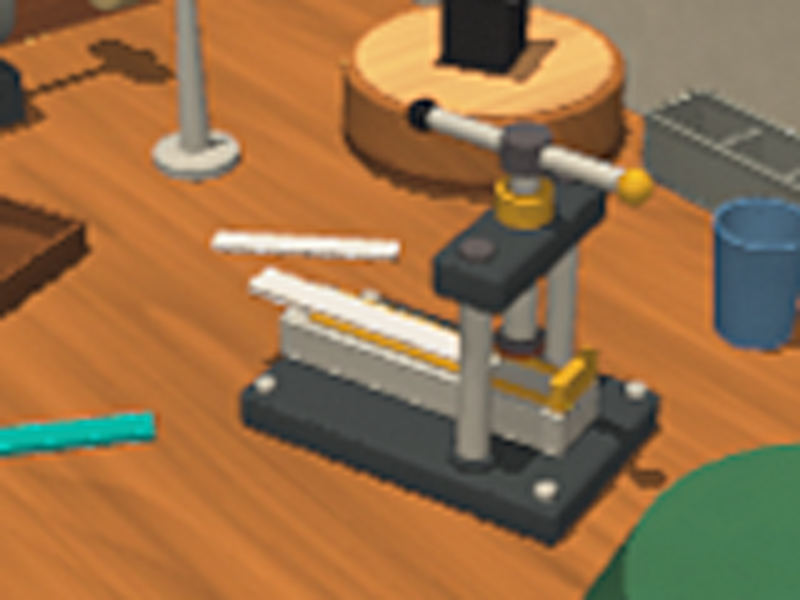

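The scene shows the press at about (262,208) px, with the brass ball at (227,193) and the black one at (270,176). The blank's tail is at about (298,186). The white bar at (330,215) and the turquoise one are look-alikes. Next I'll fit the poses from both views.

```bash
cat > h.py <<'E'
import numpy as np
from scipy.spatial.transform import Rotation as R
from bench import telemetry, viewer, ticket, nets, ctrl
def proj(c,P,cal=None):
    cal=cal or viewer.get_calibration(c); w,x,y,z=cal["orientation"]
    p=R.from_quat([x,y,z,w]).inv().apply(np.atleast_2d(P)-cal["origin"])
    q=np.c_[p[:,0]/-p[:,2],-p[:,1]/-p[:,2],np.ones(len(p))]@cal["K"].T
    return q[:,:2]
def rayz(c,uv,z,cal=None):
    cal=cal or viewer.get_calibration(c); w,x,y,zz=cal["orientation"]
    d=np.linalg.inv(cal["K"])@[uv[0],uv[1],1]; d=R.from_quat([x,y,zz,w]).apply([d[0],-d[1],-d[2]])
    o=cal["origin"]; return o+d*(z-o[2])/d[2]
E
python3 - <<'E'
from h import *
from scipy.optimize import least_squares
S=lambda u,v:(190+(u-2)/5,150+(v-2)/5)
D=lambda u,v:(150+(u-2)/5,140+(v-2)/5)
obs=[("scene",(-75,-70,30),S(171,293)),("scene",(-75,170,30),S(447,159)),("scene",(75,170,30),S(549,299)),("scene",(75,-70,30),S(262,447)),
("side",(-75,-70,30),D(553,527)),("side",(-75,170,30),D(243,397)),("side",(75,-70,30),D(658,402)),
("side",(-55,0,30),D(472,460)),("scene",(55,0,30),S(335,387)),
("scene","b",S(183,213)),("scene","k",S(402,131)),("side","b",D(635,187)),("side","k",D(422,114)),
("scene","t",S(540,186)),("side","t",D(263,287)),("scene","i",S(369,265)) ]
cals={c:viewer.get_calibration(c) for c in("scene","side")}
def pt(p,k):
    x,y,a,h,t=p; c,s=np.cos(a),np.sin(a)
    if k in("b","k"):
        sg=.075 if k=="b" else -.075
        return [x+sg*np.cos(h),y+sg*np.sin(h),.225]
    if k=="t": k=(0,t*1000,64)
    if k=="i": k=(0,999,0); 
    k=np.array(k)/1000
    return [x+c*k[0]-s*k[1],y+s*k[0]+c*k[1],k[2]]
def f(p): return np.concatenate([(proj(c,pt(p,k),cals[c])[0]-uv) for c,k,uv in obs if k!="i"])
r=least_squares(f,[.5,0,0,-1.5,.19],loss="soft_l1")
print(r.x); print(r.fun.reshape(-1,2).round(1))
E
```

```text
[ 0.5384068  -0.01368518  0.31682717 -1.32700625  0.19975036]
[[-1.3 -2.2]
 [ 0.5 -1.8]
 [ 1.3  0.5]
 [-0.3  0. ]
 [ 0.8 -1.7]
 [-1.6 -0.6]
 [ 1.6 -1.7]
 [ 0.4  0.6]
 [ 0.1 -1.2]
 [ 0.4  0.1]
 [-0.1 -0. ]
 [ 0.   0.5]
 [ 0.5  0.7]
 [-0.1 -0.6]
 [ 0.3 -0.4]]
```

```bash
cat >> h.py <<'E'
def pose(o=None):
    o=o or telemetry.get_obs(); w,x,y,z=o["eef_rot"]; return np.array(o["eef_pos"]),R.from_quat([x,y,z,w])
def down(phi,tilt=0,axis=(1,0,0)):
    # tool x at yaw phi, pointing down; tilt (rad) about tool axis
    Rm=np.array([[np.cos(phi),np.sin(phi),0],[np.sin(phi),-np.cos(phi),0],[0,0,-1]]).T
    return R.from_matrix(Rm)*R.from_rotvec(np.array(axis)*tilt)
def rel(p,Rt):
    p0,R0=pose(); return (R0.inv().apply(p-p0)*1000).round(1), np.degrees((R0.inv()*Rt).as_rotvec()).round(1)
E
python3 - <<'E'
from h import *
p0,R0=pose(); c=viewer.get_calibration("wrist"); w,x,y,z=c["orientation"]; Rc=R.from_quat([x,y,z,w])
print(R0.inv().apply(c["origin"]-p0), (R0.inv()*Rc).as_matrix().round(3))
# view pose candidate
for phi in (0.317-np.pi,0.317+np.pi, 0.317):
  print(phi, rel(np.array([.45,.24,.30]),down(phi)))
E
```

```text
[ 0.00097674 -0.08226043 -0.15730898] [[ 1.     0.     0.001]
 [ 0.001 -0.949 -0.316]
 [ 0.001  0.316 -0.949]]
-2.824592653589793 (array([-186. ,  329.7,  -83.4]), array([   0. ,   -0. , -129.8]))
3.4585926535897933 (array([-186. ,  329.7,  -83.4]), array([   0. ,   -0. , -129.8]))
0.317 (array([-186. ,  329.7,  -83.4]), array([-0. , -0. , 50.2]))
```

Run:
```python
from h import *
print(rel(np.array([.529,.015,.42]),down(.317)))
```

```text
(array([-365.9,  486.2, -203.4]), array([-0. , -0. , 50.2]))
```

Request:
step_arm --plan '[[[-0.01,0.02,-0.04],[0,0,5]],[[-0.03,0.05,-0.08],[0,0,12]],[[-0.05,0.08,-0.12],[0,0,19]],[[-0.08,0.11,-0.15],[0,0,26]],[[-0.11,0.14,-0.18],[0,0,33]]]' --fingers 0

```text
time_s: 1.35
eef_pos: [0.2984, 0.3879, 0.3917]
eef_rot: [-0.0, 0.953, 0.302, 0.001]
wrist_force: [0.6, -0.2, -0.3]
opening: 0.142
```

Run:
```python
from h import *
print(rel(np.array([.529,.015,.42]),down(.317)))
```

```text
(array([-25.7, 437.7, -28.4]), array([-0. , -0.1, 16.9]))
```

Request:
step_arm --plan '[[[0,0.045,-0.005],[0,0,3]],[[0,0.09,-0.01],[0,0,6]],[[-0.005,0.138,-0.015],[0,0,10]],[[-0.01,0.186,-0.02],[0,0,14]],[[-0.01,0.234,-0.028],[0,0,17]]]'

```text
time_s: 1.85
eef_pos: [0.4254, 0.1906, 0.4183]
eef_rot: [-0.0, 0.987, 0.158, 0.0]
wrist_force: [-0.3, 0.1, 0.1]
opening: 0.002
```

Run:
```python
from h import *
print(rel(np.array([.529,.015,.42]),down(.317)))
```

```text
(array([ 43.5, 199.2,  -1.7]), array([-0., -0.,  0.]))
```

Request:
step_arm --plan '[[[0.01,0.045,0],[0,0,0]],[[0.02,0.09,0],[0,0,0]],[[0.032,0.137,0],[0,0,0]],[[0.043,0.18,0],[0,0,0]],[[0.043,0.185,0],[0,0,0]]]'

```text
time_s: 2.35
eef_pos: [0.5259, 0.0262, 0.4167]
eef_rot: [0.0, 0.988, 0.157, -0.001]
wrist_force: [-0.7, -0.3, 0.3]
opening: -0.001
```

Run:
```python
from h import *
import cv2
print(pose()[0], telemetry.get_obs()["dq"].round(3))
import pickle
cal=viewer.get_calibration("wrist"); im=viewer.camera("wrist")
pickle.dump(cal,open("cal1.pkl","wb")); cv2.imwrite("pics/w1.png",im[:,:,::-1])
cv2.imwrite("pics/w1z.png",cv2.resize(im[:,:,::-1][40:300,120:390],None,fx=2.9,fy=2.3*1,interpolation=cv2.INTER_CUBIC))
```

```text
[0.52586504 0.02621406 0.41674347] [-0.024 -0.011  0.005  0.034  0.033 -0.036]
```

View pics/w1.png

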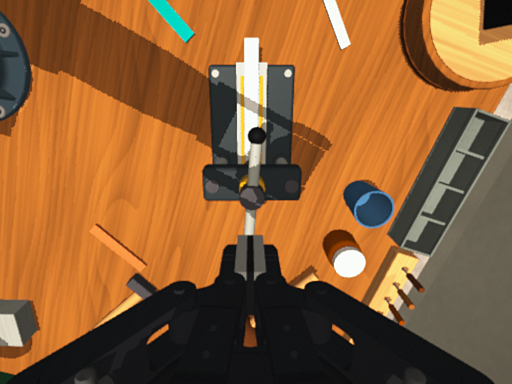

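Run:
```python
import cv2
im=cv2.imread("pics/w1.png"); cv2.imwrite("pics/w1a.png",cv2.resize(im[30:125,195:310],None,fx=6,fy=6,interpolation=cv2.INTER_CUBIC))
cv2.imwrite("pics/w1b.png",cv2.resize(im[120:215,195:310],None,fx=6,fy=6,interpolation=cv2.INTER_CUBIC))
```

```text
(no output)
```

View pics/w1a.png

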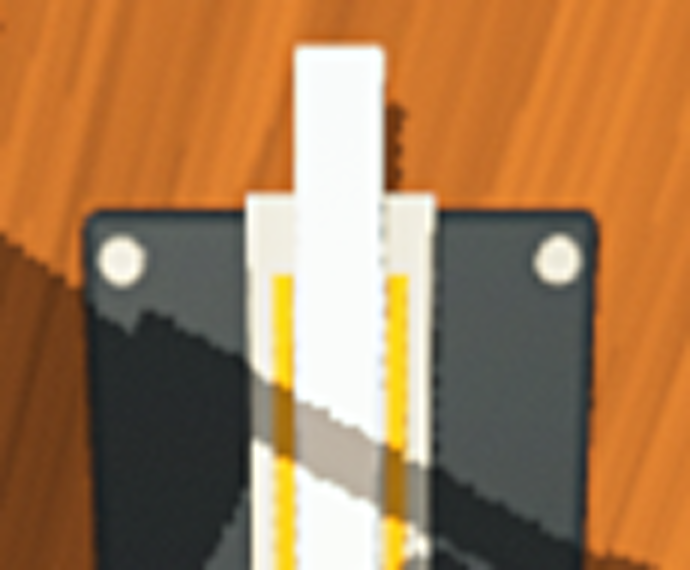

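View pics/w1b.png

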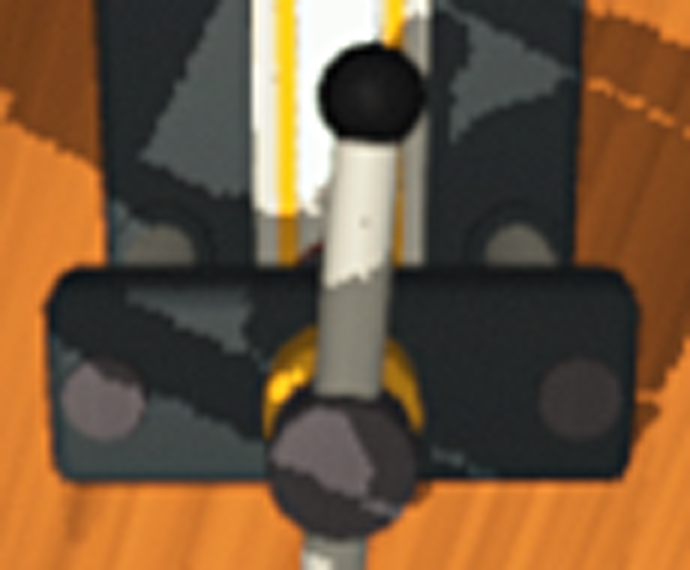

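```bash
cat > fit.py <<'E'
from h import *
import pickle
from scipy.optimize import least_squares
S=lambda u,v:(190+(u-2)/5,150+(v-2)/5)
D=lambda u,v:(150+(u-2)/5,140+(v-2)/5)
A=lambda u,v:(195+(u-2.5)/6,30+(v-2.5)/6)
B=lambda u,v:(195+(u-2.5)/6,120+(v-2.5)/6)
obs=[("scene","b",S(183,213)),("scene","k",S(402,131)),("side","b",D(635,187)),("side","k",D(422,114)),
("scene","t",S(540,186)),("side","t",D(263,287)),
("wrist",(-25,170,60),A(246,195)),("wrist",(25,170,60),A(435,195)),("wrist",(-75,170,30),A(86,212)),("wrist",(75,170,30),A(597,212)),
("wrist",(-55,0,186),B(104,400)),("wrist",(55,0,186),B(580,398)),("wrist",(-70,25,180),B(48,268)),("wrist",(70,25,180),B(637,268)),
("wrist",(-70,-25,180),B(52,482)),("wrist",(70,-25,180),B(632,480)),("wrist","k",B(372,93)),("wrist","t2",A(340,46))]
cals={c:viewer.get_calibration(c) for c in("scene","side")}; cals["wrist"]=pickle.load(open("cal1.pkl","rb"))
def pt(p,k):
    x,y,a,h,t=p; c,s=np.cos(a),np.sin(a)
    if k in("b","k"):
        sg=.075 if k=="b" else -.075
        return [x+sg*np.cos(h),y+sg*np.sin(h),.225]
    if k=="t": k=(0,t*1000,64)
    if k=="t2": k=(0,t*1000,68)
    k=np.array(k)/1000
    return [x+c*k[0]-s*k[1],y+s*k[0]+c*k[1],k[2]]
for sel in (("wrist",),("scene","side"),("wrist","scene","side")):
    o=[q for q in obs if q[0] in sel]
    def f(p): return np.concatenate([(proj(c,pt(p,k),cals[c])[0]-uv) for c,k,uv in o]+[[ (p[2]-.317)*50]])
    r=least_squares(f,[.54,-.014,.317,-1.33,.2],loss="soft_l1")
    print(sel,r.x.round(4)); print(r.fun[:-1].reshape(-1,2).round(1).tolist())
E
python3 fit.py
```

```text
('wrist',) [ 0.5395 -0.0104  0.3167 -1.3308  0.2036]
[[0.2, -0.6], [-0.2, -0.7], [-1.6, -1.6], [1.2, -1.8], [-0.0, -0.4], [0.1, -0.2], [-1.8, 3.0], [1.7, 2.8], [-0.6, 1.3], [0.6, 1.5], [-0.0, 0.0], [0.1, -0.0]]
('scene', 'side') [ 0.5384 -0.0132  0.3166 -1.3264  0.1993]
[[0.5, 0.1], [0.1, -0.0], [-0.1, 0.4], [0.4, 0.6], [-0.1, -0.6], [0.3, -0.4]]
('wrist', 'scene', 'side') [ 0.5395 -0.0106  0.3164 -1.3299  0.2027]
[[1.3, 0.2], [0.9, 0.2], [-0.5, 0.0], [0.2, 0.2], [1.5, -0.8], [-0.6, -1.1], [0.2, -0.5], [-0.2, -0.6], [-1.6, -1.5], [1.2, -1.7], [-0.1, -0.3], [0.0, -0.1], [-1.9, 3.1], [1.6, 2.9], [-0.6, 1.4], [0.6, 1.7], [-0.1, 0.2], [0.1, 0.8]]
```

```bash
cat >> h.py <<'E'
AX=np.array([.5392,-.0118]); YAW=.3165
def W(px,py,z):
    c,s=np.cos(YAW),np.sin(YAW); return np.array([AX[0]+c*px-s*py,AX[1]+s*px+c*py,z])
def P(p):
    c,s=np.cos(YAW),np.sin(YAW); d=p[:2]-AX; return np.array([c*d[0]+s*d[1],-s*d[0]+c*d[1],p[2]])
E
python3 - <<'E'
from h import *
print(P(pose()[0]),rel(W(0,.235,.0725),down(YAW)))
E
```

```text
[-0.00116406  0.04176416  0.41699543] (array([   1.7, -193.1,  344.5]), array([-0. ,  0.1, -0. ]))
```

Request:
step_arm --plan '[[[0,-0.05,0],[0,0,0]],[[0,-0.098,0.01],[0,0,0]],[[0.001,-0.143,0.03],[0,0,0]],[[0.002,-0.178,0.065],[0,0,0]],[[0.002,-0.193,0.11],[0,0,0]]]'

```text
time_s: 2.9
eef_pos: [0.4643, 0.2183, 0.3094]
eef_rot: [-0.001, 0.987, 0.162, 0.003]
wrist_force: [0.4, 0.3, -0.6]
opening: 0.0
```

Request:
step_arm --plan '[[[0,0,0.045],[0,0,0]],[[0,0,0.09],[0,0,0]],[[0,0,0.135],[0,0,0]],[[0,0,0.175],[0,0,0]],[[0,0,0.2],[0,0,0]]]'

```text
time_s: 3.4
eef_pos: [0.4626, 0.215, 0.1052]
eef_rot: [-0.0, 0.987, 0.16, -0.002]
wrist_force: [0.2, 0.4, 0.4]
opening: -0.0
```

Run:
```python
from h import *
print(P(pose()[0]),rel(W(0,.235,.0725),down(YAW)),telemetry.get_obs()["wrist_force"])
```

```text
[-0.00224208  0.23935638  0.10516012] (array([ 2.3,  4.4, 32.6]), array([-0. ,  0.2,  0.3])) [0.15330744 0.42524009 0.4082407 ]
```

Request:
step_arm --plan '[[[0.001,0,0.015],[0,0,0]],[[0.002,0,0.027],[0,0,0]],[[0.002,0.002,0.0325],[0,0,0]],[[0.002,0.004,0.0325],[0,0,0]],[[0.002,0.004,0.0325],[0,0,0]]]'

```text
time_s: 3.9
eef_pos: [0.4692, 0.2111, 0.0764]
eef_rot: [-0.0, 0.987, 0.159, 0.001]
wrist_force: [-0.1, 1.1, 0.2]
opening: 0.002
```

Run:
```python
from h import *
import cv2
print(P(pose()[0]),rel(W(0,.235,.0725),down(YAW)),telemetry.get_obs()["wrist_force"])
im=viewer.camera("side")[:,:,::-1]; cv2.imwrite("pics/d2.png",cv2.resize(im[130:260,140:300],None,fx=5,fy=4.6,interpolation=cv2.INTER_CUBIC))
```

```text
[0.00288406 0.23360881 0.07640931] (array([-2.9, -1.4,  3.9]), array([ 0. , -0.1,  0.2])) [-0.14830534  1.05798518  0.21231167]
```

View pics/d2.png

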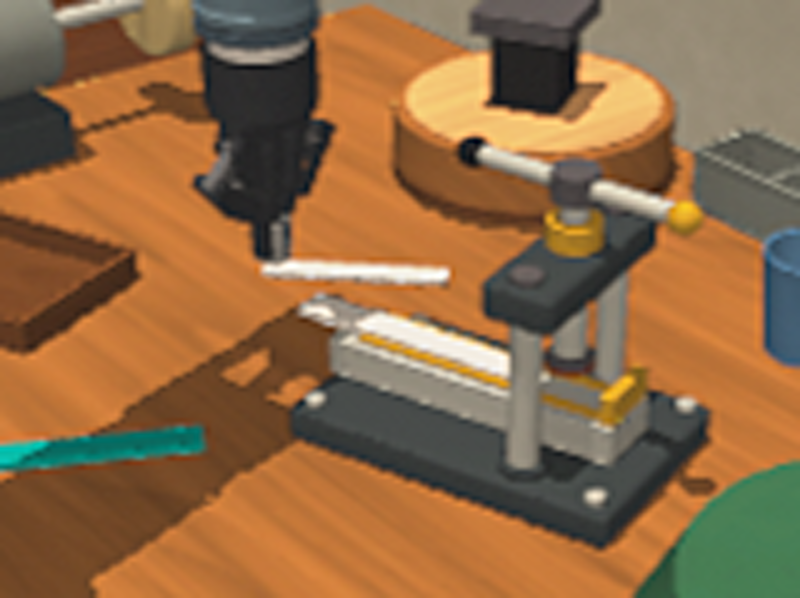

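Run:
```python
from h import *
p,Rt=pose()
t=p+Rt.apply([0,0,.008]); uv=proj("side",[t,W(0,.2027,.064)]); print(p,((uv-[140,130])*[5,4.6]))
for i in range(3):
    viewer.camera("side"); print(P(pose()[0]),telemetry.get_obs()["time_s"])
```

```text
[0.4693736  0.21116645 0.07657849] [[274.51001221 285.03515068]
 [308.4555486  303.819968  ]]
[0.00299224 0.23362988 0.07653201] 4.0
[0.00292824 0.23364878 0.07645447] 4.05
[0.00280128 0.23366552 0.07629102] 4.1
```

Run:
```python
from h import *
import cv2
for c in ("side","scene"):
    im=viewer.camera(c)[:,:,::-1].copy()
    p,Rt=pose(); uv=proj(c,[p+Rt.apply([0,0,.008]),p,p-Rt.apply([0,0,.011])])
    u,v=uv[0].astype(int); 
    a=im[v-35:v+25,u-35:u+35]; a=cv2.resize(a,None,fx=8,fy=8,interpolation=cv2.INTER_NEAREST)
    for q in uv: cv2.circle(a,(int((q[0]+.5-u+35)*8),int((q[1]+.5-v+35)*8)),3,(0,0,255),-1)
    cv2.imwrite(f"pics/{c}3.png",a)
```

```text
(no output)
```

View pics/side3.png

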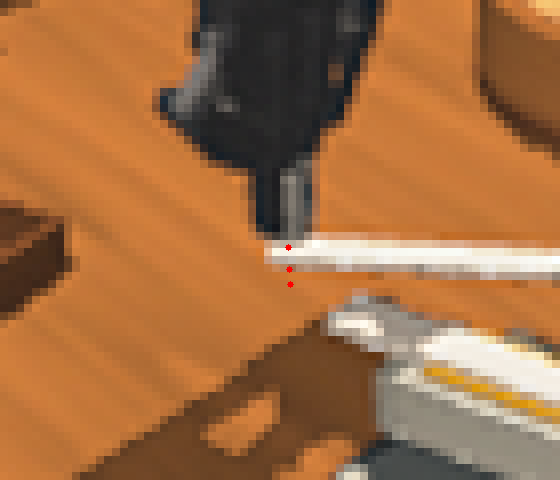

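View pics/scene3.png

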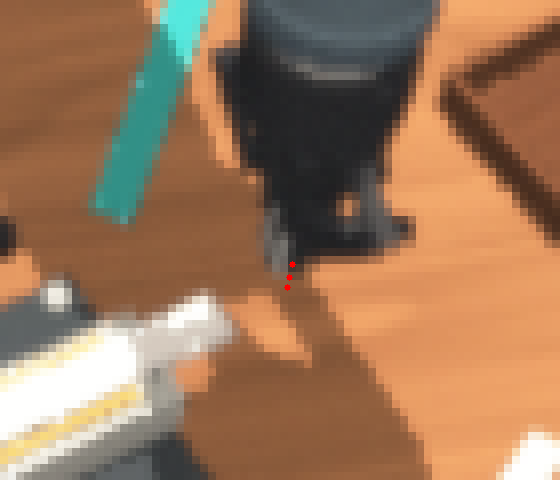

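Run:
```python
from h import *
p,Rt=pose()
for z in (-.03,-.02,-.011,0,.008):
  print(z,proj("wrist",p+Rt.apply([[0,-.011,z],[0,.011,z],[.01,-.011,z]])).round(0).tolist())
```

```text
-0.03 [[250.0, 248.0], [250.0, 286.0], [271.0, 248.0]]
-0.02 [[250.0, 238.0], [250.0, 274.0], [270.0, 238.0]]
-0.011 [[250.0, 231.0], [250.0, 265.0], [269.0, 231.0]]
0 [[250.0, 222.0], [250.0, 255.0], [267.0, 222.0]]
0.008 [[250.0, 217.0], [250.0, 249.0], [267.0, 217.0]]
```

Run:
```python
import cv2
im=cv2.imread("pics/w1.png"); cv2.imwrite("pics/w1c.png",cv2.resize(im[215:315,200:300],None,fx=6,fy=6,interpolation=cv2.INTER_NEAREST))
```

```text
(no output)
```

View pics/w1c.png

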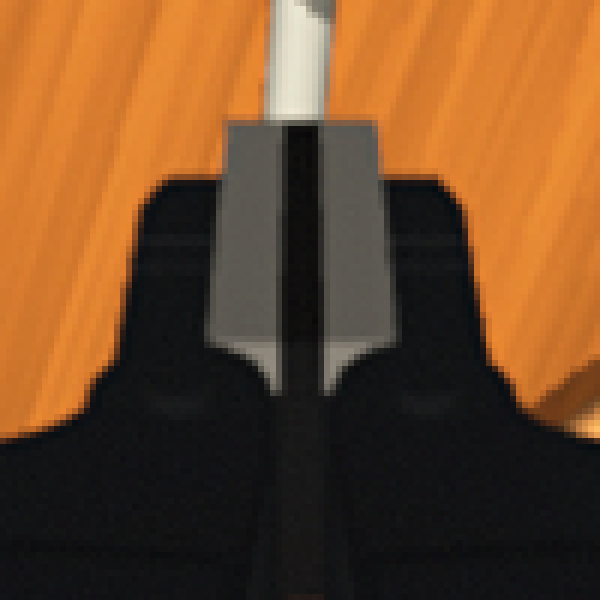

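Request:
step_arm --plan '[[[-0.003,0,-0.006],[0,0,0]],[[-0.003,0.013,-0.006],[0,0,0]],[[-0.003,0.027,-0.006],[0,0,0]],[[-0.003,0.04,-0.006],[0,0,0]],[[-0.003,0.04,-0.006],[0,0,0]]]'

```text
time_s: 4.7
eef_pos: [0.4792, 0.1701, 0.0815]
eef_rot: [0.0, 0.987, 0.158, 0.0]
wrist_force: [1.0, -0.1, 0.7]
opening: -0.002
```

Request:
step_arm --plan '[[[0,0,0.003],[0,0,0]],[[0,0,0.006],[0,0,0]],[[0,0,0.008],[0,0,0]],[[0,0,0.009],[0,0,0]]]'

```text
time_s: 5.1
eef_pos: [0.4778, 0.1724, 0.072]
eef_rot: [-0.0, 0.987, 0.16, -0.0]
wrist_force: [0.7, 0.4, 0.1]
opening: -0.0
```

Run:
```python
from h import *
import cv2
print(P(pose()[0]),telemetry.get_obs()["wrist_force"])
im=viewer.camera("side")[:,:,::-1]; cv2.imwrite("pics/d4.png",cv2.resize(im[160:220,160:240],None,fx=10,fy=10,interpolation=cv2.INTER_CUBIC))
```

```text
[-0.00098921  0.19417451  0.07197389] [0.65220527 0.42602111 0.11096741]
```

View pics/d4.png

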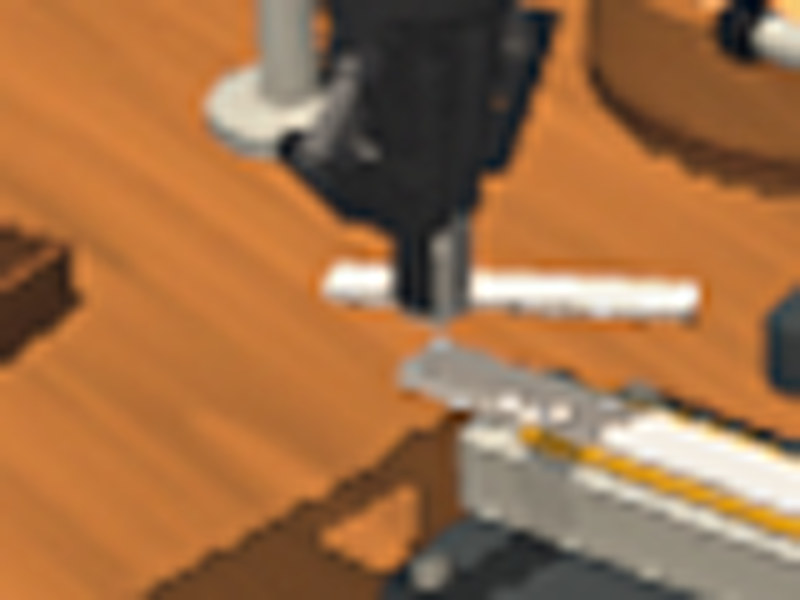

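Request:
step_arm --plan '[[[0,0,0.002],[0,0,0]],[[0,0,0.004],[0,0,0]],[[0,0,0.006],[0,0,0]],[[0,0,0.0075],[0,0,0]],[[0,0,0.0075],[0,0,0]]]'

```text
time_s: 5.65
eef_pos: [0.4781, 0.1721, 0.0647]
eef_rot: [0.0, 0.987, 0.159, -0.0]
wrist_force: [-0.2, -0.6, 0.1]
opening: -0.001
```

Request:
step_arm --plan '[[[0,0,0.0015],[0,0,0]],[[0,0,0.003],[0,0,0]],[[0,0,0.0045],[0,0,0]],[[0,0,0.0055],[0,0,0]]]'

```text
time_s: 6.05
eef_pos: [0.4782, 0.1721, 0.0593]
eef_rot: [-0.0, 0.987, 0.159, -0.0]
wrist_force: [-0.3, -0.1, 0.6]
opening: 0.004
```

Run:
```python
from h import *
import cv2
print(P(pose()[0]),telemetry.get_obs()["wrist_force"])
im=viewer.camera("side")[:,:,::-1]; cv2.imwrite("pics/d5.png",cv2.resize(im[160:220,160:240],None,fx=10,fy=10,interpolation=cv2.INTER_CUBIC))
```

```text
[-0.00073152  0.19377215  0.05928952] [-0.28698216 -0.09523924  0.64570728]
```

View pics/d5.png

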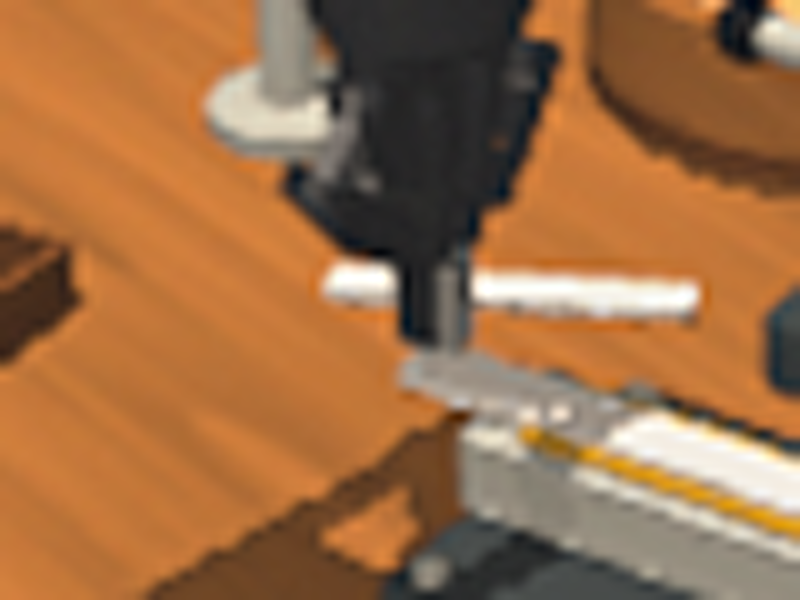

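Request:
step_arm --plan '[[[0,0,0.0015],[0,0,0]],[[0,0,0.003],[0,0,0]],[[0,0,0.0045],[0,0,0]]]'

```text
time_s: 6.4
eef_pos: [0.4783, 0.1721, 0.0549]
eef_rot: [0.0, 0.987, 0.159, 0.0]
wrist_force: [-0.0, 0.1, -0.5]
opening: 0.0
```

Request:
step_arm --plan '[[[0,0,0.0015],[0,0,0]],[[0,0,0.003],[0,0,0]],[[0,0,0.0045],[0,0,0]]]'

```text
time_s: 6.7
eef_pos: [0.4785, 0.1727, 0.0514]
eef_rot: [-0.0, 0.987, 0.159, 0.0]
wrist_force: [-4.9, 3.2, 10.0]
opening: 0.001
```

Run:
```python
from h import *
import cv2
print(P(pose()[0]),telemetry.get_obs()["wrist_force"])
im=viewer.camera("side")[:,:,::-1]; a=cv2.resize(im[160:220,160:240],None,fx=6.4,fy=6.4,interpolation=cv2.INTER_CUBIC)
im=viewer.camera("scene")[:,:,::-1]; b=cv2.resize(im[160:220,250:330],None,fx=6.4,fy=6.4,interpolation=cv2.INTER_CUBIC)
cv2.imwrite("pics/d6.png",a);cv2.imwrite("pics/s6.png",b)
```

```text
[-0.00022892  0.19425632  0.05139239] [-4.87164008  3.17561071  9.95010567]
```

View pics/d6.png

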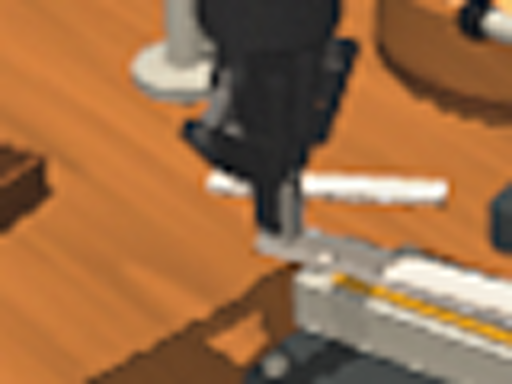

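View pics/s6.png

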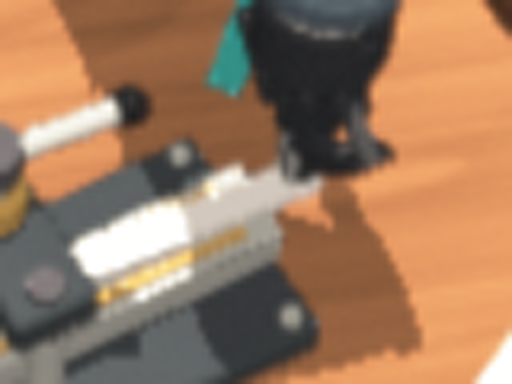

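Request:
step_arm --plan '[[[0,0,-0.006],[0,0,0]],[[0,-0.015,-0.01],[0,0,0]],[[0,-0.033,-0.01],[0,0,0]],[[0,-0.045,-0.005],[0,0,0]],[[0,-0.045,0.0015],[0,0,0]]]'

```text
time_s: 7.3
eef_pos: [0.4635, 0.2165, 0.0487]
eef_rot: [-0.0, 0.987, 0.161, 0.0]
wrist_force: [-0.9, -0.7, -0.5]
opening: -0.001
```

Run:
```python
from h import *
print(P(pose()[0]),telemetry.get_obs()["wrist_force"],rel(W(0,.18,.0495),down(YAW)))
```

```text
[-0.00091795  0.24051932  0.04872728] [-0.92471464 -0.66892093 -0.4554324 ] (array([ 0.5, 60.5, -0.8]), array([-0. , -0. ,  0.4]))
```

Request:
step_arm --plan '[[[0.001,0.012,-0.001],[0,0,0]],[[0.001,0.024,-0.001],[0,0,0]],[[0.001,0.036,-0.001],[0,0,0]],[[0.001,0.048,-0.001],[0,0,0]],[[0.001,0.06,-0.001],[0,0,0]]]'

```text
time_s: 7.8
eef_pos: [0.4843, 0.1566, 0.0499]
eef_rot: [-0.0, 0.987, 0.159, -0.0]
wrist_force: [-0.5, 0.5, -0.9]
opening: 0.001
```

Run:
```python
from h import *
import cv2
print(P(pose()[0]),telemetry.get_obs()["wrist_force"],rel(W(0,.156,.0495),down(YAW)))
im=viewer.camera("side")[:,:,::-1]; a=cv2.resize(im[160:220,160:240],None,fx=6.4,fy=6.4,interpolation=cv2.INTER_CUBIC)
cv2.imwrite("pics/d7.png",a)
```

```text
[0.00026725 0.1771508  0.04992729] [-0.48658776  0.48419625 -0.89221026] (array([-0.3, 21.2,  0.4]), array([-0. ,  0. ,  0.1]))
```

View pics/d7.png

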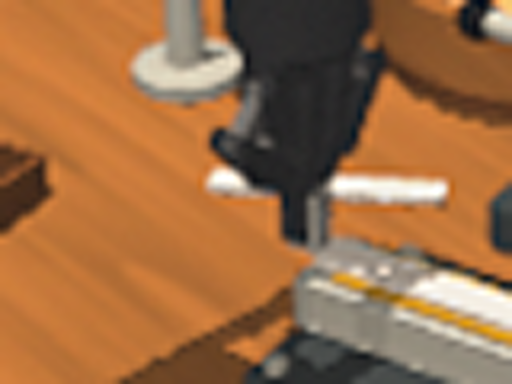

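Request:
step_arm --plan '[[[0,0.005,0],[0,0,0]],[[0,0.01,0],[0,0,0]],[[0,0.015,0],[0,0,0]],[[0,0.018,0],[0,0,0]]]'

```text
time_s: 8.25
eef_pos: [0.4898, 0.1411, 0.0501]
eef_rot: [-0.0, 0.987, 0.16, 0.0]
wrist_force: [-1.1, 2.4, 0.1]
opening: 0.0
```

Request:
step_arm --plan '[[[0,0.0015,0],[0,0,0]],[[0,0.003,0],[0,0,0]]]'

```text
time_s: 8.45
eef_pos: [0.4906, 0.1385, 0.0501]
eef_rot: [-0.0, 0.987, 0.16, 0.0]
wrist_force: [-1.5, 3.1, 1.9]
opening: 0.002
```

Run:
```python
from h import *
print(P(pose()[0]),telemetry.get_obs()["wrist_force"],rel(W(0,.156,.0495),down(YAW)))
```

```text
[0.00058    0.15791957 0.05007195] [-1.52810729  3.10241127  1.92114123] (array([-0.6,  1.9,  0.6]), array([-0. , -0. ,  0.2]))
```

Request:
step_arm --plan '[[[0,0.0015,0],[0,0,0]],[[0,0.003,0],[0,0,0]],[[0,0.0035,0],[0,0,0]]]'

```text
time_s: 8.75
eef_pos: [0.4915, 0.1354, 0.05]
eef_rot: [-0.001, 0.987, 0.159, -0.0]
wrist_force: [-2.0, 6.5, 2.9]
opening: -0.0
```

Run:
```python
from h import *
print(P(pose()[0]),telemetry.get_obs()["wrist_force"],rel(W(0,.156,.0495),down(YAW)))
```

```text
[0.0005276  0.15473824 0.05001142] [-2.03132177  6.53553636  2.8527577 ] (array([-0.5, -1.3,  0.5]), array([-0.1, -0. ,  0.2]))
```

Request:
step_arm --plan '[[[0,0.001,0],[0,0,0]],[[0,0.002,0],[0,0,0]],[[0,0.002,0],[0,0,0]]]'

```text
time_s: 9.05
eef_pos: [0.4916, 0.1352, 0.05]
eef_rot: [-0.002, 0.987, 0.159, -0.0]
wrist_force: [-2.8, 13.2, 3.5]
opening: -0.002
```

Run:
```python
from h import *
import cv2
print(P(pose()[0]),telemetry.get_obs()["wrist_force"],rel(W(0,.156,.0495),down(YAW)))
im=viewer.camera("side")[:,:,::-1]; a=cv2.resize(im[150:250,190:290],None,fx=6,fy=6,interpolation=cv2.INTER_CUBIC)
cv2.imwrite("pics/d8.png",a)
```

```text
[0.00047914 0.15451605 0.05002305] [-2.83299613 13.23554837  3.51195184] (array([-0.5, -1.5,  0.5]), array([-0.2, -0. ,  0.2]))
```

View pics/d8.png

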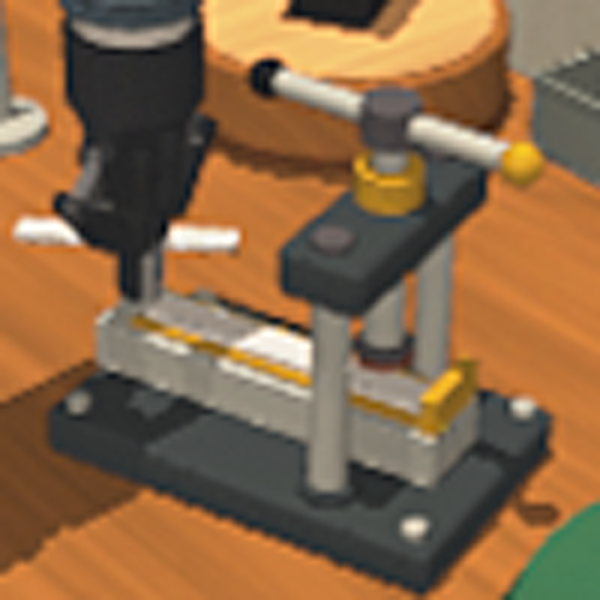

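Request:
step_arm --plan '[[[0,-0.01,0],[0,0,0]],[[0,-0.04,-0.005],[0,0,0]],[[0,-0.06,-0.04],[0,0,0]],[[0,-0.06,-0.09],[0,0,0]],[[0,-0.06,-0.14],[0,0,0]]]'

```text
time_s: 9.6
eef_pos: [0.4724, 0.1901, 0.1908]
eef_rot: [0.001, 0.987, 0.16, -0.001]
wrist_force: [2.3, -0.5, -0.2]
opening: 0.001
```

Request:
step_arm --plan '[[[0,0,-0.045],[0,0,-1]],[[0,0.01,-0.085],[0,0,-2]],[[0,0.045,-0.105],[0,0,0]],[[0,0.095,-0.105],[0,0,2]],[[0,0.13,-0.105],[0,0,4]]]' --fingers 60

```text
time_s: 10.1
eef_pos: [0.5154, 0.0641, 0.2962]
eef_rot: [0.001, 0.992, 0.124, 0.001]
wrist_force: [-0.7, 0.5, -0.7]
opening: 0.602
```

```bash
cat >> h.py <<'E'
def bar(a,r,z): # a: direction (rad) of the gripped end
    return np.array([AX[0]+r*np.cos(a),AX[1]+r*np.sin(a),z]), down(a-np.pi/2)
E
python3 - <<'E'
from h import *
import cv2,pickle
print(P(pose()[0]),telemetry.get_obs()["wrist_force"],rel(*bar(1.813,.045,.29)))
cal=viewer.get_calibration("wrist"); im=viewer.camera("wrist")
pickle.dump(cal,open("cal2.pkl","wb")); cv2.imwrite("pics/w2.png",im[:,:,::-1])
im=viewer.camera("side")[:,:,::-1]; a=cv2.resize(im[130:250,180:300],None,fx=5,fy=5,interpolation=cv2.INTER_CUBIC)
cv2.imwrite("pics/d9.png",a)
E
```

```text
[0.00096288 0.07952364 0.29620821] [-0.68150533  0.51077623 -0.74188359] (array([ 4.7, 34.4,  6.3]), array([ 0.2, -0.1,  0.4]))
```

View pics/w2.png

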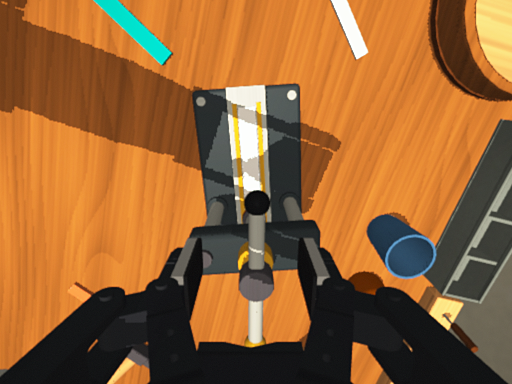

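View pics/d9.png

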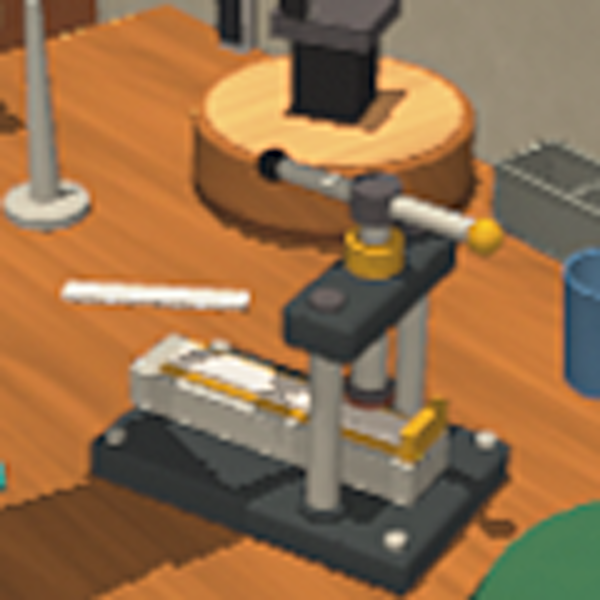

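Run:
```python
from h import *
import cv2,pickle
cal=pickle.load(open("cal2.pkl","rb"))
k=rayz("wrist",(257,203),.225,cal); d=k[:2]-AX; print(k,np.hypot(*d),np.arctan2(d[1],d[0]))
n=[rayz("wrist",u,.186,cal) for u in ((207,259),)];print(P(n[0]))
b1=rayz("wrist",(255.5,341),.225,cal);print(b1,P(b1))
print(((k+b1)/2)[:2])
im=cv2.imread("pics/w2.png");cv2.imwrite("pics/w2z.png",cv2.resize(im[180:350,190:330],None,fx=4,fy=4,interpolation=cv2.INTER_CUBIC))
print(rel(*bar(1.813,.045,.19)))
```

```text
[0.52191479 0.06135332 0.225     ] 0.07516772429035169 1.8028280467700306
[-0.04928968  0.00127843  0.186     ]
[ 0.55749778 -0.08045085  0.225     ] [-0.00397811 -0.07093605  0.225     ]
[ 0.53970628 -0.00954877]
(array([  5.2,  32.5, 105. ]), array([0.2, 0. , 0.1]))
```

View pics/w2z.png

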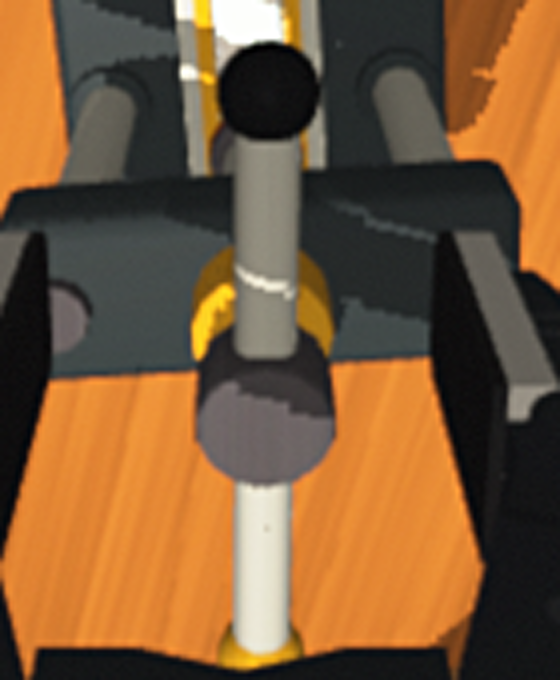

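Request:
step_arm --plan '[[[0.005,0.034,0.01],[0,0,0]],[[0.005,0.034,0.04],[0,0,0]],[[0.005,0.034,0.075],[0,0,0]],[[0.005,0.034,0.1],[0,0,0]],[[0.005,0.034,0.105],[0,0,0]]]'

```text
time_s: 10.7
eef_pos: [0.525, 0.0356, 0.1863]
eef_rot: [-0.001, 0.992, 0.125, -0.003]
wrist_force: [-0.3, 0.1, -0.2]
opening: 0.598
```

Run:
```python
from h import *
import cv2,pickle
o=telemetry.get_obs()
print(o["wrist_force"],rel(*bar(1.808,.045,.19)))
im=viewer.camera("side")[:,:,::-1]; a=cv2.resize(im[100:220,200:320],None,fx=5,fy=5,interpolation=cv2.INTER_CUBIC)
cv2.imwrite("pics/d10.png",a)
cv2.imwrite("pics/w10.png",viewer.camera("wrist")[:,:,::-1])
```

```text
[-0.30192799  0.1372565  -0.17696061] (array([ 2.6,  4.4, -3.7]), array([-0.1,  0.4,  0.8]))
```

View pics/d10.png

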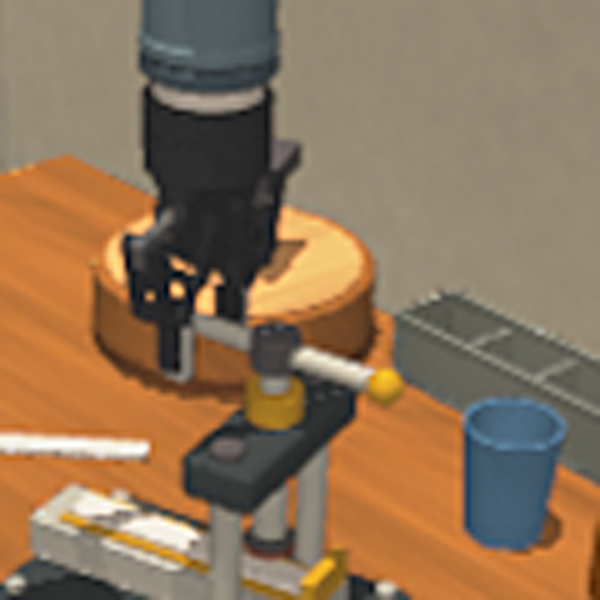

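View pics/w10.png

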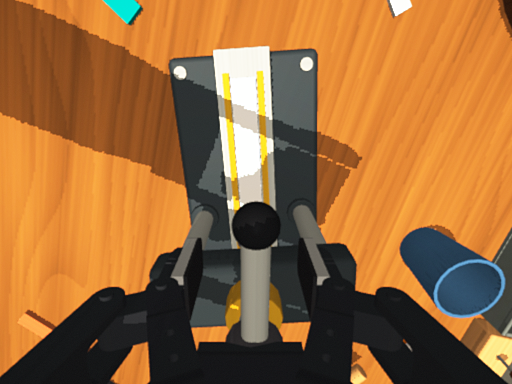

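Request:
step_arm --plan '[[[0.002,0.004,-0.002],[0,0,0.5]],[[0.002,0.004,-0.002],[0,0,0.5]]]'

```text
time_s: 11.0
eef_pos: [0.5323, 0.0311, 0.1943]
eef_rot: [0.001, 0.993, 0.12, 0.002]
wrist_force: [0.6, 0.7, 0.3]
opening: 0.601
```

Request:
step_arm --plan '[[[0,0,0],[0,0,0]],[[0,0,0],[0,0,0]],[[0,0,0],[0,0,0]],[[0,0,0],[0,0,0]],[[0,0,0],[0,0,0]]]' --fingers 0

```text
time_s: 11.5
eef_pos: [0.5301, 0.0314, 0.1927]
eef_rot: [0.0, 0.993, 0.121, -0.0]
wrist_force: [-4.0, -0.8, 5.2]
opening: 0.143
```

Run:
```python
from h import *
o=telemetry.get_obs(); p,Rt=pose()
print(o["wrist_force"],o["torque"],o["opening"],rel(*bar(1.808,.045,.19)),np.degrees(o["q"]).round(0)); d=p[:2]-AX
print(np.hypot(*d),np.arctan2(d[1],d[0]), np.arctan2(*Rt.as_matrix()[[1,0],0])+np.pi/2)
```

```text
[-4.01963885 -0.77146513  5.24129872] [-0.10519783  0.64863494 -0.09843943] 0.14284145259074987 (array([-1.3, -0.9,  2.7]), array([0. , 0. , 0.3])) [ -9.   6. 100.  -0.  74. -23.]
0.04409667057162125 1.7781100904980587 1.8123989848959727
```

```bash
cat >> h.py <<'E'
AX=np.array([.540,-.0110])
def tau(ax=None):
    ax=AX if ax is None else ax
    o=telemetry.get_obs(); p,Rt=pose(o); F=np.array(o["wrist_force"]); M=np.array(o["torque"]); d=p[:2]-ax
    X=Rt.as_matrix()
    th=np.arctan2(X[1,0],X[0,0])+np.pi/2
    c=Rt.inv().apply([-d[0],-d[1],0])
    fr=(F[:2]@d)/np.hypot(*d); ft=(d[0]*F[1]-d[1]*F[0])/np.hypot(*d)
    print("t%.2f tau %.3f Mz %.3f Frad %.1f Ftan %.1f Fz %.1f | tool yaw-bar %.1f deg posang %.1f r %.1f z %.1f axis in tool %s open %.3f"%(o["time_s"],M[2]+d[0]*F[1]-d[1]*F[0],M[2],fr,ft,F[2],np.degrees(th),np.degrees(np.arctan2(d[1],d[0])),np.hypot(*d)*1000,p[2]*1000,(c*1000).round(1),o["opening"]))
E
python3 -c "
from h import *
tau()"
```

```text
t11.50 tau 0.079 Mz -0.098 Frad 0.2 Ftan 4.1 Fz 5.2 | tool yaw-bar 103.8 deg posang 103.1 r 43.5 z 192.7 axis in tool [-0.5 43.5  0. ] open 0.143
```

Request:
step_arm --plan '[[[0.0054,0.0003,0],[0,0,7]],[[0.0106,0.0013,0],[0,0,14]],[[0.0158,0.0029,0],[0,0,21]]]'

```text
time_s: 11.8
eef_pos: [0.5459, 0.0322, 0.1927]
eef_rot: [0.001, 0.998, -0.065, -0.001]
wrist_force: [-7.0, -2.1, 5.9]
opening: 0.143
```

```bash
python3 -c "
from h import *
tau()"
```

```text
t11.80 tau 0.482 Mz 0.193 Frad -3.0 Ftan 6.6 Fz 5.9 | tool yaw-bar 82.6 deg posang 82.2 r 43.6 z 192.7 axis in tool [-0.3 43.6  0. ] open 0.143
```

Request:
step_arm --plan '[[[0.0061,0.0004,0],[0,0,8]],[[0.012,0.0017,0],[0,0,16]],[[0.0177,0.0038,0],[0,0,24]],[[0.0231,0.0066,0],[0,0,32]],[[0.028,0.0102,0],[0,0,40]]]'

```text
time_s: 12.3
eef_pos: [0.573, 0.0186, 0.1927]
eef_rot: [0.0, 0.916, -0.402, -0.0]
wrist_force: [-4.0, -1.4, 4.6]
opening: 0.142
```

```bash
python3 -c "
from h import *
tau()"
```

```text
t12.30 tau 0.447 Mz 0.373 Frad -3.9 Ftan 1.7 Fz 4.6 | tool yaw-bar 42.6 deg posang 41.9 r 44.3 z 192.7 axis in tool [-0.5 44.3  0. ] open 0.142
```

Request:
step_arm --plan '[[[0.0061,0.0004,0],[0,0,8]],[[0.012,0.0017,0],[0,0,16]],[[0.0177,0.0038,0],[0,0,24]],[[0.0231,0.0066,0],[0,0,32]],[[0.028,0.0102,0],[0,0,40]]]'

```text
time_s: 12.8
eef_pos: [0.5852, -0.0092, 0.1928]
eef_rot: [-0.0, 0.723, -0.691, 0.001]
wrist_force: [0.1, -1.7, 2.4]
opening: 0.143
```

```bash
python3 -c "
from h import *
tau()"
```

```text
t12.80 tau 0.456 Mz 0.535 Frad 0.0 Ftan -1.7 Fz 2.4 | tool yaw-bar 2.6 deg posang 2.3 r 45.3 z 192.8 axis in tool [-0.2 45.3 -0.1] open 0.143
```

Request:
step_arm --plan '[[[0.0062,0.0004,0],[0,0,8]],[[0.0123,0.0017,0],[0,0,16]],[[0.0182,0.0039,0],[0,0,24]],[[0.0237,0.0068,0],[0,0,32]],[[0.0287,0.0105,0],[0,0,40]]]'

```text
time_s: 13.3
eef_pos: [0.5767, -0.0387, 0.1928]
eef_rot: [0.001, -0.443, 0.897, -0.001]
wrist_force: [3.3, -1.4, 0.6]
opening: 0.142
```

```bash
python3 -c "
from h import *
tau()"
```

```text
t13.30 tau 0.455 Mz 0.414 Frad 3.5 Ftan 0.9 Fz 0.6 | tool yaw-bar -37.4 deg posang -37.1 r 46.0 z 192.8 axis in tool [ 0.3 46.  -0.2] open 0.142
```

Request:
step_arm --plan '[[[0.0062,0.0004,0],[0,0,8]],[[0.0123,0.0017,0],[0,0,16]],[[0.0182,0.0039,0],[0,0,24]],[[0.0237,0.0068,0],[0,0,32]],[[0.0287,0.0105,0],[0,0,40]]]'

```text
time_s: 13.8
eef_pos: [0.551, -0.0559, 0.1928]
eef_rot: [0.001, -0.109, 0.994, -0.002]
wrist_force: [3.1, -4.1, 0.1]
opening: 0.14
```

```bash
python3 -c "
from h import *
tau(); print(np.degrees(telemetry.get_obs()['q']).round(0))"
```

```text
t13.80 tau 0.413 Mz 0.317 Frad 4.7 Ftan 2.1 Fz 0.1 | tool yaw-bar -77.5 deg posang -76.2 r 46.2 z 192.8 axis in tool [ 1.  46.2 -0.2] open 0.140
[-18.   9.  97.  -0.  74. 149.]
```

Request:
step_arm --plan '[[[0,0,0],[0,0,0]],[[0,0,0],[0,0,0]],[[0,0,0],[0,0,0]],[[0,0,-0.025],[0,0,0]],[[0,0,-0.07],[0,0,0]]]' --fingers 60

```text
time_s: 14.3
eef_pos: [0.5477, -0.0532, 0.2589]
eef_rot: [-0.004, -0.113, 0.994, 0.002]
wrist_force: [0.5, -0.3, 0.3]
opening: 0.604
```

Request:
step_arm --plan '[[[0,0,-0.025],[0,0,-8.5]],[[0,0,-0.03],[0,0,-17]],[[0,0,-0.03],[0,0,-25.5]],[[0,0,-0.03],[0,0,-34]],[[0,0,-0.03],[0,0,-42.5]]]'

```text
time_s: 14.8
eef_pos: [0.5501, -0.0539, 0.2921]
eef_rot: [0.0, -0.468, 0.884, 0.0]
wrist_force: [-0.2, -0.6, 0.0]
opening: 0.601
```

Request:
step_arm --plan '[[[0,0,0],[0,0,-8.5]],[[0,0,0],[0,0,-17]],[[0,0,0],[0,0,-25.5]],[[0,0,0],[0,0,-34]],[[0,0,0],[0,0,-42.5]]]'

```text
time_s: 15.3
eef_pos: [0.55, -0.0539, 0.2919]
eef_rot: [-0.0, 0.757, -0.654, -0.0]
wrist_force: [0.2, -0.7, -0.2]
opening: 0.599
```

Request:
step_arm --plan '[[[0,0,0],[0,0,-8.5]],[[0,0,0],[0,0,-17]],[[0,0,0],[0,0,-25.5]],[[0,0,0],[0,0,-34]],[[0,0,0],[0,0,-42.5]]]'

```text
time_s: 15.8
eef_pos: [0.55, -0.0539, 0.2919]
eef_rot: [-0.0, 0.942, -0.335, -0.0]
wrist_force: [-0.0, 0.4, 0.2]
opening: 0.594
```

```bash
sed -i 's/^AX=np.array(\[.540,-.0110\])/AX=np.array([.5405,-.0122])/' h.py; python3 -c "
from h import *
tau(); print(rel(*bar(np.radians(102.5),.045,.29)))"
```

```text
t15.80 tau 0.017 Mz 0.015 Frad -0.4 Ftan 0.0 Fz 0.2 | tool yaw-bar 50.8 deg posang -77.2 r 42.8 z 291.9 axis in tool [-33.7 -26.4   0. ] open 0.594
(array([-69. , -54.3,   1.9]), array([ -0. ,   0. , -51.7]))
```

Request:
step_arm --plan '[[[-0.014,-0.011,0],[0,0,-8.5]],[[-0.029,-0.022,0],[0,0,-17]],[[-0.043,-0.033,0],[0,0,-25.5]],[[-0.057,-0.044,0],[0,0,-34]],[[-0.069,-0.054,0],[0,0,-42.5]]]'

```text
time_s: 16.3
eef_pos: [0.531, 0.0325, 0.292]
eef_rot: [-0.0, 1.0, 0.029, -0.0]
wrist_force: [-0.4, 0.6, 0.1]
opening: 0.6
```

Request:
step_arm --plan '[[[0,0,0],[0,0,-8]],[[0,0,0.002],[0,0,-9.2]]]'

```text
time_s: 16.5
eef_pos: [0.5314, 0.0321, 0.2902]
eef_rot: [0.0, 0.994, 0.107, 0.0]
wrist_force: [0.3, -0.8, -0.1]
opening: 0.6
```

```bash
python3 -c "
from h import *
import cv2
print(rel(*bar(np.radians(102.5),.045,.193)))
cal=viewer.get_calibration('wrist')
cv2.imwrite('pics/w11.png',viewer.camera('wrist')[:,:,::-1])
b=bar(np.radians(102.5),.075,.225)[0]; print(proj('wrist',b,cal), proj('wrist',[*AX,.225],cal))
"
```

```text
(array([-0.7,  0.2, 97.2]), array([ 0. , -0. , -0.2]))
[[249.38969149 164.93281658]] [[249.74334369 250.47259792]]
```

View pics/w11.png

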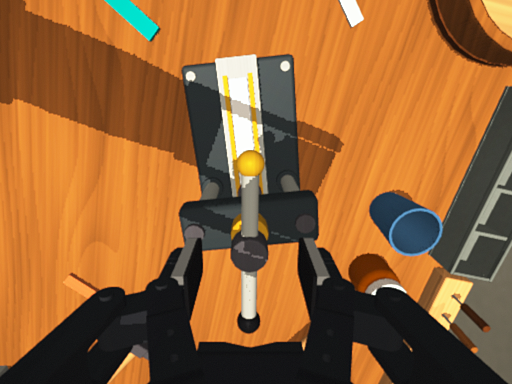

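The brass ball is at (250,163) px, which matches the prediction of (249,165). I'll descend and grip that end.

Request:
step_arm --plan '[[[0,0,0.04],[0,0,0]],[[0,0,0.075],[0,0,0]],[[0,0,0.093],[0,0,0]],[[0,0,0.097],[0,0,0]],[[0,0,0.097],[0,0,0]]]'

```text
time_s: 17.05
eef_pos: [0.5311, 0.0311, 0.1927]
eef_rot: [-0.0, 0.995, 0.104, -0.001]
wrist_force: [0.9, 0.5, 0.0]
opening: 0.601
```

Request:
step_arm --plan '[[[0,0,0],[0,0,0]],[[0,0,0],[0,0,0]],[[0,0,0],[0,0,0]],[[0,0,0],[0,0,0]],[[0,0,0],[0,0,0]]]' --fingers 0

```text
time_s: 17.55
eef_pos: [0.5317, 0.0311, 0.1946]
eef_rot: [0.0, 0.994, 0.105, 0.001]
wrist_force: [-2.9, -0.4, 6.1]
opening: 0.142
```

```bash
python3 -c "
from h import *
import cv2
tau()
im=viewer.camera('side')[:,:,::-1]; cv2.imwrite('pics/d12.png',cv2.resize(im[130:250,180:300],None,fx=5,fy=5,interpolation=cv2.INTER_CUBIC))"
```

```text
t17.55 tau 0.008 Mz -0.122 Frad 0.2 Ftan 3.0 Fz 6.1 | tool yaw-bar 102.0 deg posang 101.5 r 44.1 z 194.6 axis in tool [-0.4 44.1  0. ] open 0.142
```

View pics/d12.png

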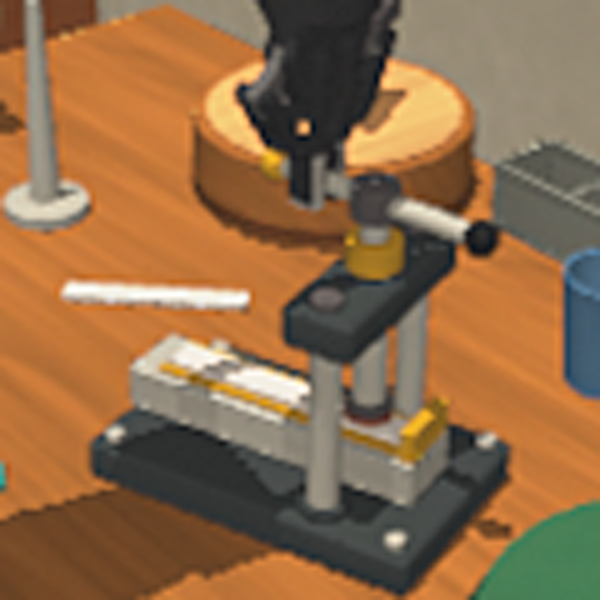

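```bash
python3 -c "
from h import *
import cv2
for f in ('d8','d12','d9'): 
  im=cv2.imread('pics/%s.png'%f); print(f,im.shape)
cam=viewer.get_calibration('side')['origin']; d=cam[:2]-AX; d/=np.hypot(*d)
t=np.linspace(0,2*np.pi,60)
for z in (.068,.072,.076,.08,.084,.088,.092):
  ring=np.c_[AX[0]+.016*np.cos(t),AX[1]+.016*np.sin(t),0*t+z]; uv=proj('side',ring); i=uv[:,1].argmax(); print(z,((uv[i]-[180,130]+.5)*5).round(1), ((uv[i]-[190,150]+.5)*6).round(1))
im=viewer.camera('side')[:,:,::-1]; cv2.imwrite('pics/d13.png',cv2.resize(im[190:230,235:275],None,fx=15,fy=15,interpolation=cv2.INTER_NEAREST))
for z in (.068,.072,.076,.08,.084,.088,.092): print(z, ((proj('side',[AX[0]+.016*d[0],AX[1]+.016*d[1],z])-[235,190]+.5)*15).round(0))
"
```

```text
d8 (600, 600, 3)
d12 (600, 600, 3)
d9 (600, 600, 3)
0.068 [372.4 432.6] [386.9 399.1]
0.072 [372.6 427.4] [387.1 392.9]
0.076 [372.7 422.2] [387.3 386.6]
0.08 [372.9 416.9] [387.5 380.3]
0.084 [373.1 411.7] [387.7 374. ]
0.088 [373.3 406.4] [387.9 367.7]
0.092 [373.4 401.1] [388.1 361.3]
0.068 [[285. 398.]]
0.072 [[286. 382.]]
0.076 [[286. 366.]]
0.08 [[287. 351.]]
0.084 [[287. 335.]]
0.088 [[288. 319.]]
0.092 [[288. 303.]]
```

View pics/d13.png

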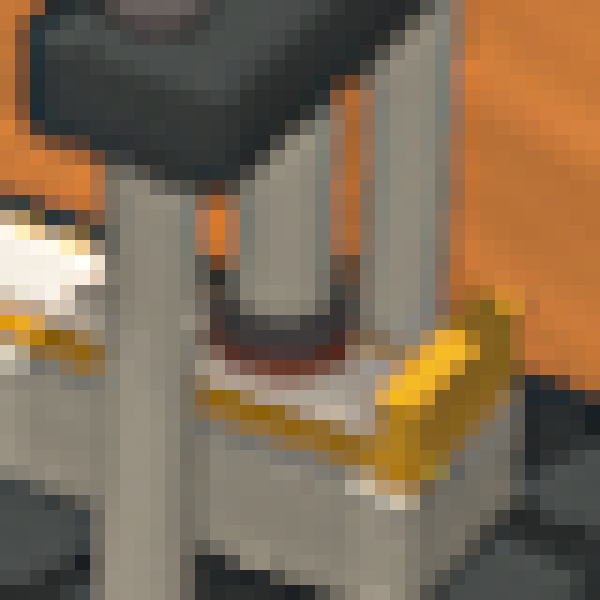

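Request:
step_arm --plan '[[[0.0061,0.0004,0],[0,0,8]],[[0.012,0.0017,0],[0,0,16]],[[0.0177,0.0038,0],[0,0,24]],[[0.0231,0.0066,0],[0,0,32]],[[0.028,0.0102,0],[0,0,40]]]'

```text
time_s: 18.15
eef_pos: [0.5611, 0.0269, 0.1946]
eef_rot: [0.0, 0.97, -0.244, 0.0]
wrist_force: [-3.9, -2.2, 6.3]
opening: 0.134
```

```bash
python3 -c "
from h import *
import cv2
tau()
im=viewer.camera('side')[:,:,::-1]; cv2.imwrite('pics/d14.png',cv2.resize(im[190:230,235:275],None,fx=15,fy=15,interpolation=cv2.INTER_NEAREST))"
```

```text
t18.15 tau 0.358 Mz 0.250 Frad -3.8 Ftan 2.4 Fz 6.3 | tool yaw-bar 61.8 deg posang 62.3 r 44.2 z 194.6 axis in tool [ 0.4 44.2  0. ] open 0.134
```

View pics/d14.png

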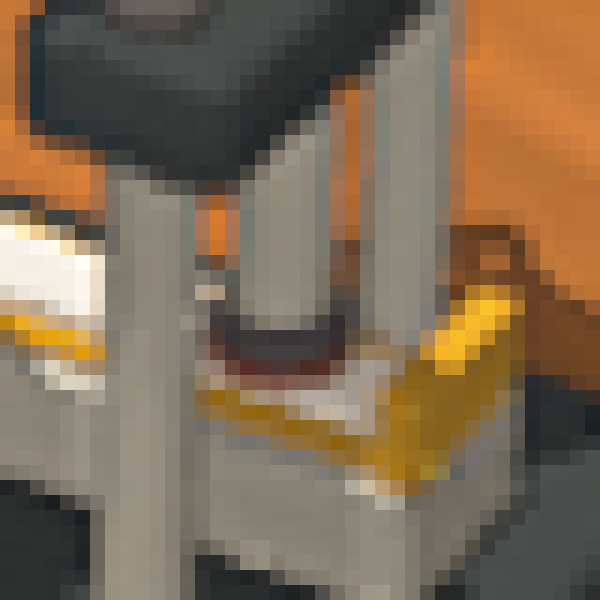

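Request:
step_arm --plan '[[[0.0038,0.0002,0],[0,0,5]],[[0.0076,0.0007,0],[0,0,10]],[[0.0114,0.0015,0],[0,0,15]]]'

```text
time_s: 18.5
eef_pos: [0.5703, 0.0204, 0.1946]
eef_rot: [0.0, 0.93, -0.367, 0.001]
wrist_force: [-4.0, -0.9, 6.7]
opening: 0.139
```

```bash
python3 -c "
from h import *
tau()"
```

```text
t18.50 tau 0.401 Mz 0.297 Frad -3.4 Ftan 2.4 Fz 6.7 | tool yaw-bar 47.0 deg posang 47.6 r 44.2 z 194.6 axis in tool [ 0.5 44.2 -0. ] open 0.139
```

Request:
step_arm --plan '[[[0.0038,0.0002,0],[0,0,5]],[[0.0076,0.0007,0],[0,0,10]]]'

```text
time_s: 18.7
eef_pos: [0.5755, 0.0148, 0.1946]
eef_rot: [-0.0, 0.895, -0.446, 0.001]
wrist_force: [-3.4, 0.7, 6.4]
opening: 0.141
```

```bash
python3 -c "
from h import *
tau()"
```

```text
t18.70 tau 0.511 Mz 0.396 Frad -2.3 Ftan 2.6 Fz 6.4 | tool yaw-bar 37.0 deg posang 37.7 r 44.2 z 194.6 axis in tool [ 0.5 44.2 -0. ] open 0.141
```

Request:
step_arm --plan '[[[0.0019,0,0],[0,0,2.5]],[[0.0038,0.0002,0],[0,0,5]]]'

```text
time_s: 18.9
eef_pos: [0.5776, 0.0117, 0.1946]
eef_rot: [-0.0, 0.875, -0.484, 0.001]
wrist_force: [-2.7, 0.4, 7.0]
opening: 0.139
```

```bash
python3 -c "
from h import *
tau()"
```

```text
t18.90 tau 0.551 Mz 0.470 Frad -2.0 Ftan 1.8 Fz 7.0 | tool yaw-bar 32.1 deg posang 32.8 r 44.2 z 194.6 axis in tool [ 0.6 44.2 -0. ] open 0.139
```

Request:
step_arm --plan '[[[0.0019,0,0],[0,0,2.5]],[[0.0038,0.0002,0],[0,0,5]]]'

```text
time_s: 19.1
eef_pos: [0.5796, 0.0084, 0.1946]
eef_rot: [-0.0, 0.853, -0.522, 0.001]
wrist_force: [-3.0, -0.2, 5.6]
opening: 0.137
```

```bash
python3 -c "
from h import *
tau()"
```

```text
t19.10 tau 0.434 Mz 0.378 Frad -2.7 Ftan 1.3 Fz 5.6 | tool yaw-bar 27.1 deg posang 27.8 r 44.2 z 194.6 axis in tool [ 0.6 44.2 -0.1] open 0.137
```

Request:
step_arm --plan '[[[0.0019,0,0],[0,0,2.5]],[[0.0038,0.0002,0],[0,0,5]]]'

```text
time_s: 19.3
eef_pos: [0.5812, 0.005, 0.1946]
eef_rot: [-0.0, 0.83, -0.558, 0.001]
wrist_force: [-2.5, 1.1, 4.8]
opening: 0.137
```

```bash
python3 -c "
from h import *
tau()"
```

```text
t19.30 tau 0.577 Mz 0.491 Frad -1.9 Ftan 2.0 Fz 4.8 | tool yaw-bar 22.1 deg posang 22.9 r 44.2 z 194.6 axis in tool [ 0.6 44.2 -0.1] open 0.137
```

```bash
cat >> h.py <<'E'
def avg(n=5,pic=None):
    import cv2
    T=[];M=[];Fs=[]
    for i in range(n):
        im=viewer.camera("side"); o=telemetry.get_obs(); p,Rt=pose(o); F=np.array(o["wrist_force"]); d=p[:2]-AX
        T.append(o["torque"][2]+d[0]*F[1]-d[1]*F[0]); M.append(o["torque"][2]); Fs.append(F)
    X=Rt.as_matrix(); print("t %.2f yaw %.1f tau %.3f +- %.3f  Mz %.3f F %s"%(o["time_s"],np.degrees(np.arctan2(X[1,0],X[0,0])+np.pi/2),np.mean(T),np.std(T)/n**.5,np.mean(M),np.mean(Fs,0).round(1)))
    if pic: cv2.imwrite(f'pics/{pic}.png',cv2.resize(im[:,:,::-1][190:230,235:275],None,fx=15,fy=15,interpolation=cv2.INTER_NEAREST))
E
python3 -c "
from h import *
avg(6,'d15')"
```

```text
t 19.60 yaw 22.2 tau 0.164 +- 0.018  Mz 0.151 F [-1.4 -0.3  5.6]
```

View pics/d15.png

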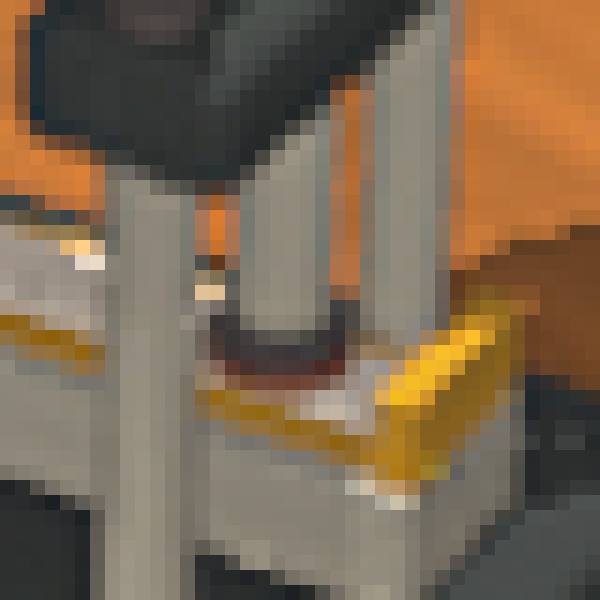

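Request:
step_arm --plan '[[[0.0015,0,0],[0,0,2]],[[0.0031,0.0001,0],[0,0,4]]]'

```text
time_s: 19.8
eef_pos: [0.5823, 0.0023, 0.1946]
eef_rot: [-0.001, 0.81, -0.587, 0.001]
wrist_force: [-1.7, 0.7, 5.6]
opening: 0.137
```

```bash
python3 -c "
from h import *
tau()"
```

```text
t19.80 tau 0.466 Mz 0.411 Frad -1.4 Ftan 1.2 Fz 5.6 | tool yaw-bar 18.1 deg posang 19.1 r 44.2 z 194.6 axis in tool [ 0.8 44.2 -0.1] open 0.137
```

Request:
step_arm --plan '[[[0.0015,0,0],[0,0,2]],[[0.0031,0.0001,0],[0,0,4]]]'

```text
time_s: 20.0
eef_pos: [0.5832, -0.0006, 0.1946]
eef_rot: [-0.001, 0.789, -0.615, 0.001]
wrist_force: [-2.2, 0.8, 5.0]
opening: 0.143
```

```bash
python3 -c "
from h import *
tau()"
```

```text
t20.00 tau 0.553 Mz 0.493 Frad -1.9 Ftan 1.4 Fz 5.0 | tool yaw-bar 14.1 deg posang 15.2 r 44.2 z 194.6 axis in tool [ 0.8 44.2 -0.1] open 0.143
```

Request:
step_arm --plan '[[[0.0015,0,0],[0,0,2]],[[0.0031,0.0001,0],[0,0,4]]]'

```text
time_s: 20.2
eef_pos: [0.5839, -0.0036, 0.1946]
eef_rot: [-0.001, 0.767, -0.642, 0.001]
wrist_force: [-1.8, 2.5, 5.7]
opening: 0.136
```

```bash
python3 -c "
from h import *
tau()"
```

```text
t20.20 tau 0.608 Mz 0.482 Frad -1.3 Ftan 2.9 Fz 5.7 | tool yaw-bar 10.1 deg posang 11.2 r 44.2 z 194.6 axis in tool [ 0.8 44.2 -0.1] open 0.136
```

Request:
step_arm --plan '[[[0.0008,0,0],[0,0,1]],[[0.0015,0,0],[0,0,2]],[[0.0023,0,0],[0,0,3]]]'

```text
time_s: 20.5
eef_pos: [0.5843, -0.0058, 0.1946]
eef_rot: [-0.001, 0.75, -0.661, 0.001]
wrist_force: [-1.4, 2.2, 5.9]
opening: 0.141
```

```bash
python3 -c "
from h import *
tau()
for i in range(3): viewer.camera('side'); tau()"
```

```text
t20.50 tau 0.637 Mz 0.530 Frad -1.1 Ftan 2.4 Fz 5.9 | tool yaw-bar 7.2 deg posang 8.3 r 44.2 z 194.6 axis in tool [ 0.9 44.2 -0.1] open 0.141
t20.55 tau 0.464 Mz 0.360 Frad -1.8 Ftan 2.3 Fz 5.8 | tool yaw-bar 7.1 deg posang 8.2 r 44.2 z 194.6 axis in tool [ 0.8 44.2 -0.1] open 0.140
t20.60 tau 0.360 Mz 0.317 Frad -1.4 Ftan 1.0 Fz 5.4 | tool yaw-bar 7.2 deg posang 8.2 r 44.2 z 194.6 axis in tool [ 0.8 44.2 -0.1] open 0.138
t20.65 tau 0.436 Mz 0.352 Frad -1.6 Ftan 1.9 Fz 5.5 | tool yaw-bar 7.2 deg posang 8.2 r 44.2 z 194.6 axis in tool [ 0.8 44.2 -0.1] open 0.141
```

Request:
step_arm --plan '[[[0.0008,0,0],[0,0,1]],[[0.0015,0,0],[0,0,2]]]'

```text
time_s: 20.85
eef_pos: [0.5845, -0.0073, 0.1946]
eef_rot: [-0.001, 0.738, -0.674, 0.001]
wrist_force: [-1.8, 1.4, 5.3]
opening: 0.14
```

```bash
python3 -c "
from h import *
tau()
for i in range(3): viewer.camera('side'); tau()"
```

```text
t20.85 tau 0.586 Mz 0.517 Frad -1.7 Ftan 1.5 Fz 5.3 | tool yaw-bar 5.2 deg posang 6.4 r 44.2 z 194.6 axis in tool [ 0.9 44.2 -0.1] open 0.140
t20.90 tau 0.424 Mz 0.386 Frad -1.8 Ftan 0.8 Fz 5.3 | tool yaw-bar 5.1 deg posang 6.2 r 44.2 z 194.6 axis in tool [ 0.9 44.2 -0.1] open 0.139
t20.95 tau 0.488 Mz 0.377 Frad -1.8 Ftan 2.5 Fz 5.7 | tool yaw-bar 5.2 deg posang 6.3 r 44.2 z 194.6 axis in tool [ 0.9 44.2 -0.1] open 0.138
t21.00 tau 0.419 Mz 0.346 Frad -1.0 Ftan 1.7 Fz 5.9 | tool yaw-bar 5.2 deg posang 6.3 r 44.2 z 194.6 axis in tool [ 0.8 44.2 -0.1] open 0.141
```

Request:
step_arm --plan '[[[0.0008,0,0],[0,0,1]],[[0.0015,0,0],[0,0,2]],[[0.0023,0,0],[0,0,3]]]'

```text
time_s: 21.3
eef_pos: [0.5846, -0.0095, 0.1946]
eef_rot: [-0.001, 0.72, -0.693, 0.001]
wrist_force: [-2.2, 2.2, 5.7]
opening: 0.137
```

```bash
python3 -c "
from h import *
tau()
for i in range(3): viewer.camera('side'); tau()"
```

```text
t21.30 tau 0.679 Mz 0.575 Frad -2.1 Ftan 2.4 Fz 5.7 | tool yaw-bar 2.2 deg posang 3.5 r 44.2 z 194.6 axis in tool [ 1.  44.2 -0.1] open 0.137
t21.35 tau 0.574 Mz 0.492 Frad -2.2 Ftan 1.9 Fz 6.2 | tool yaw-bar 2.1 deg posang 3.3 r 44.2 z 194.6 axis in tool [ 0.9 44.2 -0.1] open 0.137
t21.40 tau 0.502 Mz 0.366 Frad -2.2 Ftan 3.1 Fz 5.4 | tool yaw-bar 2.2 deg posang 3.3 r 44.2 z 194.6 axis in tool [ 0.9 44.2 -0.1] open 0.138
t21.45 tau 0.520 Mz 0.405 Frad -2.2 Ftan 2.6 Fz 5.5 | tool yaw-bar 2.2 deg posang 3.3 r 44.2 z 194.6 axis in tool [ 0.9 44.2 -0.1] open 0.138
```

Request:
step_arm --plan '[[[0.0008,0,0],[0,0,1]],[[0.0015,0,0],[0,0,2]],[[0.0023,0,0],[0,0,3]]]'

```text
time_s: 21.75
eef_pos: [0.5847, -0.0118, 0.1946]
eef_rot: [0.001, -0.702, 0.712, -0.001]
wrist_force: [-2.2, 1.7, 5.4]
opening: 0.141
```

```bash
python3 -c "
from h import *
tau()
for i in range(4): viewer.camera('side'); tau()"
```

```text
t21.75 tau 0.613 Mz 0.535 Frad -2.2 Ftan 1.8 Fz 5.4 | tool yaw-bar -0.8 deg posang 0.5 r 44.2 z 194.6 axis in tool [ 1.  44.2 -0.1] open 0.141
t21.80 tau 0.481 Mz 0.426 Frad -1.9 Ftan 1.2 Fz 5.9 | tool yaw-bar -0.9 deg posang 0.4 r 44.2 z 194.6 axis in tool [ 1.  44.2 -0.1] open 0.138
t21.85 tau 0.535 Mz 0.455 Frad -2.0 Ftan 1.8 Fz 6.0 | tool yaw-bar -0.8 deg posang 0.4 r 44.2 z 194.6 axis in tool [ 0.9 44.2 -0.1] open 0.141
t21.90 tau 0.556 Mz 0.426 Frad -2.0 Ftan 2.9 Fz 5.4 | tool yaw-bar -0.8 deg posang 0.4 r 44.2 z 194.6 axis in tool [ 0.9 44.2 -0.1] open 0.137
t21.95 tau 0.568 Mz 0.460 Frad -2.7 Ftan 2.4 Fz 5.2 | tool yaw-bar -0.8 deg posang 0.4 r 44.3 z 194.6 axis in tool [ 0.9 44.2 -0.1] open 0.139
```

```bash
python3 -c "
from h import *
import cv2
im=viewer.camera('side')[:,:,::-1]; cv2.imwrite('pics/d16.png',cv2.resize(im[190:230,235:275],None,fx=15,fy=15,interpolation=cv2.INTER_NEAREST))
cal=viewer.get_calibration('wrist'); im=viewer.camera('wrist')[:,:,::-1]; cv2.imwrite('pics/w16.png',im)"
```

```text
(no output)
```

View pics/d16.png

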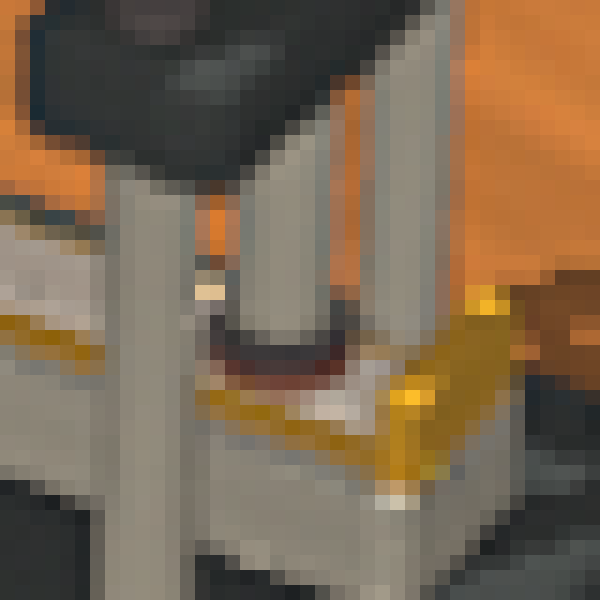

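View pics/w16.png

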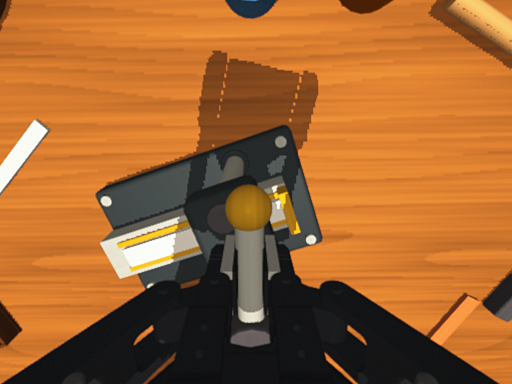

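```bash
python3 -c "
import cv2,numpy as np
for f in ('d13','d14','d15','d16'):
    im=cv2.imread('pics/%s.png'%f)[7::15,7::15].astype(int)
    print(f); 
    for v in range(20,29): print(v+190, im[v,17:22,::-1].mean(0).round(0), )
"
```

```text
d13
210 [127. 122. 109.]
211 [74. 70. 68.]
212 [61. 58. 59.]
213 [73. 53. 51.]
214 [109.  67.  52.]
215 [155. 134. 120.]
216 [173. 161. 146.]
217 [158. 129.  82.]
218 [145. 105.  38.]
d14
210 [137. 131. 117.]
211 [115. 109. 100.]
212 [58. 54. 55.]
213 [66. 61. 61.]
214 [79. 50. 45.]
215 [127.  91.  79.]
216 [172. 156. 139.]
217 [160. 132.  85.]
218 [145. 105.  39.]
d15
210 [139. 133. 119.]
211 [129. 123. 110.]
212 [82. 77. 74.]
213 [61. 58. 59.]
214 [72. 53. 51.]
215 [111.  71.  58.]
216 [157. 130. 110.]
217 [162. 135.  89.]
218 [146. 107.  40.]
d16
210 [138. 132. 119.]
211 [135. 129. 116.]
212 [106. 101.  93.]
213 [59. 55. 57.]
214 [72. 53. 51.]
215 [112.  71.  58.]
216 [158. 130. 111.]
217 [163. 136.  89.]
218 [146. 107.  39.]
```

Request:
step_arm --plan '[[[0.0008,0,0],[0,0,1]]]'

```text
time_s: 22.15
eef_pos: [0.5847, -0.0125, 0.1946]
eef_rot: [0.001, -0.696, 0.718, -0.001]
wrist_force: [-1.6, 3.6, 5.4]
opening: 0.138
```

```bash
python3 -c "
from h import *
tau()"
```

```text
t22.15 tau 0.726 Mz 0.567 Frad -1.6 Ftan 3.6 Fz 5.4 | tool yaw-bar -1.8 deg posang -0.4 r 44.2 z 194.6 axis in tool [ 1.1 44.2 -0.1] open 0.138
```

Request:
step_arm --plan '[[[0.0008,0,0],[0,0,1]]]'

```text
time_s: 22.25
eef_pos: [0.5847, -0.0133, 0.1946]
eef_rot: [0.001, -0.69, 0.724, -0.001]
wrist_force: [-1.0, 2.9, 6.3]
opening: 0.14
```

```bash
python3 -c "
from h import *
tau()"
```

```text
t22.25 tau 0.701 Mz 0.574 Frad -1.1 Ftan 2.9 Fz 6.3 | tool yaw-bar -2.8 deg posang -1.4 r 44.2 z 194.6 axis in tool [ 1.1 44.2 -0.1] open 0.140
```

Request:
step_arm --plan '[[[0.0008,0,0],[0,0,1]]]'

```text
time_s: 22.35
eef_pos: [0.5847, -0.0141, 0.1946]
eef_rot: [0.001, -0.683, 0.73, -0.001]
wrist_force: [-1.7, 2.7, 5.0]
opening: 0.137
```

```bash
python3 -c "
from h import *
tau()
for i in range(4): viewer.camera('side'); tau()"
```

```text
t22.35 tau 0.721 Mz 0.604 Frad -1.9 Ftan 2.6 Fz 5.0 | tool yaw-bar -3.8 deg posang -2.4 r 44.2 z 194.6 axis in tool [ 1.1 44.2 -0.1] open 0.137
t22.40 tau 0.648 Mz 0.536 Frad -1.1 Ftan 2.5 Fz 5.1 | tool yaw-bar -3.9 deg posang -2.5 r 44.2 z 194.6 axis in tool [ 1.  44.2 -0.1] open 0.140
t22.45 tau 0.542 Mz 0.460 Frad -1.9 Ftan 1.9 Fz 5.1 | tool yaw-bar -3.8 deg posang -2.6 r 44.3 z 194.6 axis in tool [ 1.  44.3 -0.1] open 0.141
t22.50 tau 0.510 Mz 0.392 Frad -1.9 Ftan 2.7 Fz 5.7 | tool yaw-bar -3.8 deg posang -2.5 r 44.2 z 194.6 axis in tool [ 1.  44.2 -0.1] open 0.142
t22.55 tau 0.554 Mz 0.484 Frad -2.3 Ftan 1.6 Fz 4.9 | tool yaw-bar -3.8 deg posang -2.6 r 44.3 z 194.6 axis in tool [ 0.9 44.2 -0.1] open 0.136
```

Request:
step_arm --plan '[[[0,0,0],[0,0,0]],[[0,0,0],[0,0,0]],[[0,0,0],[0,0,0]],[[0,0,0],[0,0,0]]]' --fingers 70

```text
time_s: 22.95
eef_pos: [0.5841, -0.0149, 0.1929]
eef_rot: [-0.0, -0.682, 0.731, 0.0]
wrist_force: [1.0, -0.8, -0.4]
opening: 0.699
```

Request:
step_arm --plan '[[[0,0,-0.02],[0,0,0]],[[0,0,-0.06],[0,0,0]],[[0,0,-0.1],[0,0,0]],[[0,0,-0.14],[0,0,0]],[[0,0,-0.14],[0,0,0]]]'

```text
time_s: 23.45
eef_pos: [0.5869, -0.0154, 0.3403]
eef_rot: [0.003, -0.682, 0.731, -0.005]
wrist_force: [0.4, -0.9, 0.9]
opening: 0.701
```

```bash
python3 -c "
from h import *
import cv2
tau()
im=viewer.camera('side')[:,:,::-1]; cv2.imwrite('pics/d17.png',cv2.resize(im[190:230,235:275],None,fx=15,fy=15,interpolation=cv2.INTER_NEAREST))
a=im[190:230,235:275].astype(int)
for v in range(20,29): print(v+190,a[v,17:22,::-1].mean(0).round(0))
cv2.imwrite('pics/d17b.png',cv2.resize(im[130:250,180:300],None,fx=5,fy=5,interpolation=cv2.INTER_CUBIC))
cal=viewer.get_calibration('wrist'); im=viewer.camera('wrist')[:,:,::-1]; cv2.imwrite('pics/w17.png',im)
print(proj('wrist',[W(0,.145,.068),W(0,.17,.06),W(-.011,.145,.068),W(.011,.145,.068)],cal))
im=viewer.camera('scene')[:,:,::-1]; cv2.imwrite('pics/s17.png',cv2.resize(im[150:270,190:350],None,fx=5,fy=5,interpolation=cv2.INTER_CUBIC))
"
```

```text
t23.45 tau -0.039 Mz 0.002 Frad 0.5 Ftan -0.9 Fz 0.9 | tool yaw-bar -3.9 deg posang -3.9 r 46.5 z 340.3 axis in tool [-0.  46.5 -0.5] open 0.701
210 [137. 132. 118.]
211 [135. 129. 115.]
212 [106. 102.  94.]
213 [58. 54. 56.]
214 [70. 52. 50.]
215 [109.  71.  58.]
216 [157. 129. 110.]
217 [161. 134.  89.]
218 [146. 107.  40.]
[[164.80434509 215.5623835 ]
 [152.25665839 219.05640844]
 [168.00319246 221.5266353 ]
 [161.56132326 209.51576839]]
```

View pics/s17.png

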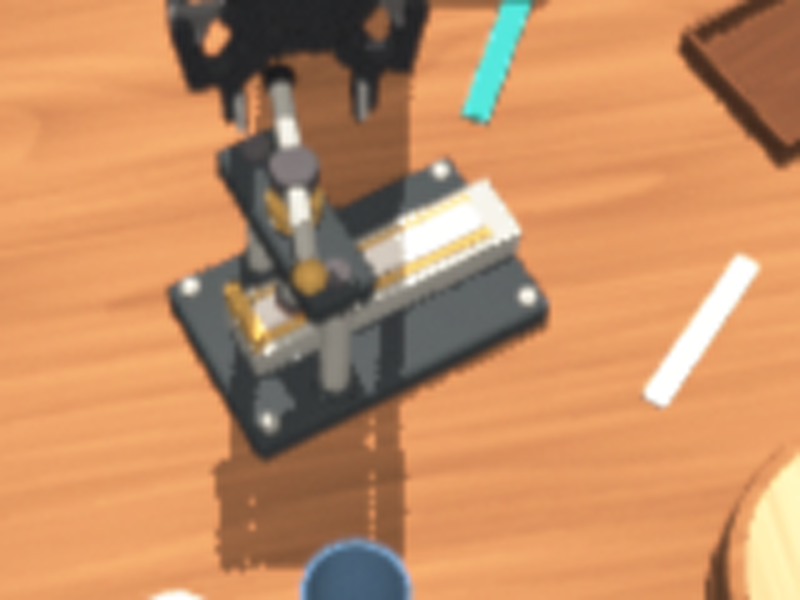

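View pics/w17.png

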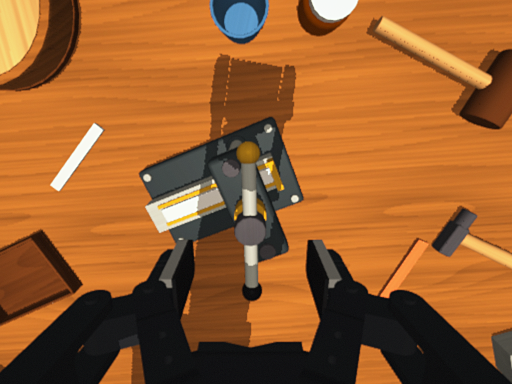

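View pics/d17b.png

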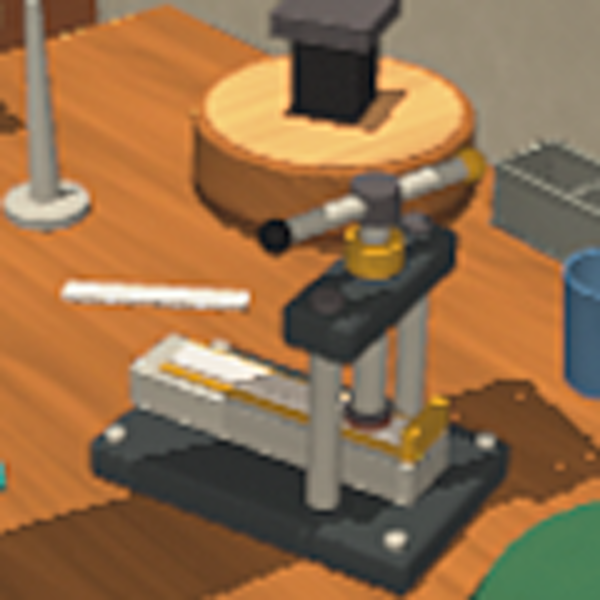

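```bash
python3 -c "
from bench import ticket
print(ticket.hand_in())"
```

```text
the job is handed in; nothing more can be done
None
```

I pushed the blank home, clamped it with about 1.6 half turns of the T-handle, then let go and handed the job in at about 23.6 s. No verdict was reported.

- **Blank home:** I pushed the tail with shut fingers until the force climbed to 13 N without further movement. That put the tail about 1 to 2 mm inward of the home point, and the pictures show the blank against the brass stop.
- **Turning:** The first half turn was on the black end and the second grip, about 106°, was on the brass end.
- **Clamp:** Free running read mostly 0.41 to 0.48 N m. The last three readings while turning were 0.73, 0.70 and 0.72 N m, which is about 70 N on the blank. The pictures also show the foot had stopped moving while the ram went further down.
- **After release:** The gripper is open and about 100 mm clear of the bar, and the foot looks unchanged on the blank. The bystanders in view look unmoved by eye.

**Doubtful or disagreeing checks:**
- **Fingertip position:** The stated reach was wrong. Touching the blank showed the fingertips about 15 mm behind the TCP, not 8 mm ahead, so I used the measured value throughout.
- **Torque noise:** Single readings scattered by about ±0.05 N m. The first two of the second half turn were low, at 0.36 and 0.40. Standstill readings sagged well below the turning ones. The 70 N figure could be off by roughly 10 N.
- **Tail position:** I could not check it in the last pictures, because the silver blends into the bright bed.

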